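# File the glaze test tiles in the kit drawer

### The arm

A 6-joint arm with a two-finger parallel gripper is mounted at the origin on a cart in front of the work surface, level with it; the furniture and walls round the work are solid. World frame = base frame: x ahead of the robot, y to its left, z up, the work surface at z = 0. Lengths are in m, angles in rad, forces in N, time in s.
With the tool pointing down it reaches from about 0.35 to 0.975 m from the base axis. Payload 4.9 kg.
Tool frame: the origin (TCP) lies midway between the tips of the shut fingers; the grasp point (between the pads) lies 19 mm behind it (ctrl.tcp_to_grasp is the distance from the TCP to the grasp point, in m); z points along the fingers, y is the line along which they close (so a half turn about z gives the same grasp; the last joint's range is limited). The gripper opens to 85 mm and grips with 20 to 120 N. Pads are 22 mm wide; open, the fingers measure 114 mm over their backs; the gripper's body (76 mm by 85 mm) begins 54 mm behind the grasp point. The pads swing forward as they close: fully open they stand 13 mm farther back than shut.
Start: joints at [1.118, 0.053, 1.613, -0, 1.476, -0.119], TCP at [0.205, 0.59, 0.231] pointing down, gripper open.
Joint ranges: [-3.01, 3.01], [-1.01, 2.22], [0.06, 2.58], [-1.02, 4.17], [0.09, 2.62], [-3.14, 3.14]. Speed limits (rad/s): [2.57, 2.57, 3.14, 3.14, 3.14, 3.14].

### API

Orientations are given as a rotation vector (axis times angle).
In Python, from station import ctrl, camrig, job, monitor gives the robot as it stands (ctrl), with the cameras (camrig), the job (job) and the readings (monitor).
- The arm moves only by the shell command python3 jog.py 'ROWS' [FORCE]. ROWS is rows parted by semicolons, their numbers by spaces, 1 to 20 of them, each of 7 numbers: the finger opening in m, then dx, dy, dz in m, then a rotation vector rx, ry, rz in rad; each row is the pose to reach, as a shift and turn from the pose commanded when the command began, along the tool's axes at that moment; what a row does not reach only later rows make up. A row lasts 1/12 s, in which the tool goes at most 0.0417 m and 0.125 rad, less where a joint would pass 70% of its speed; a pose out of reach is approached as far as the arm can. The fingers move at their own pace and stop on an object; FORCE is the grip in N (left out, the last holds). Time passes only in rows, so rows that do not move let the fingers close. It prints the time, the measured TCP pose, the force, the opening and the grip force at its end.
- monitor.get_obs(): the state, without advancing time (a new reading comes with each control period).
- camrig.get_image(name): name is "scene" or "side" or "wrist"; returns the picture (384x512x3 uint8, red, green, blue); there is no depth.
- camrig.camera_params(name): a dict with "fx", "fy", "cx", "cy" (pixels), "k1" (the pictures are not rectified: a ray, as slopes to the right and down, at radius r is drawn at 1 + k1 r^2 times it, then the intrinsics apply), "T" (4x4, takes a point from camera to world coordinates); the wrist camera has in their place "tool_from_camera" (4x4, takes a point from camera to tool coordinates, whose origin is the TCP and whose axes are the flange's). Camera axes: x right, y down, z forward; pixel columns grow to the right and rows downward; lengths in m; the calibration is good to about 2 mm. A picture is of the moment at which its call begins: read the wrist's pose just before it. camera_params takes no time and is no camera call.
- job.finish_job(): hands the job in; it is judged then, once.
The state is a dict: "t": time; "q": joint angles; "dq": joint speeds; "effort": joint torques, N m; "tool_pos": TCP position; "tool_rot": TCP orientation; "contact_force": force on the tool from outside, world axes, zero at the start; "wrist_torque": the same for the moment, N m; "opening": finger opening in m; "grip_force": force on a finger pad.
Only numpy, scipy, OpenCV 4.12 (cv2) and the standard library are available. Lean on these libraries where they do the work, as an engineer would, in place of code of your own. Each camera call takes 0.05 s, during which the arm holds its last target. There are 200 camera calls.

### The job

File the loose glaze test tiles that lie on the bench in the pulled-out kit drawer, one tile to a tube: flick a tube's cap open by its tab where it is shut, put the tile in, and press the cap shut again. When every tile is filed and all four caps are snapped shut (those of unused tubes too), push the drawer fully home until it seats. Leave the cup, the bowl and the tape roll where they stand.

Things in the scene. Friction and masses are not known exactly. Their poses are not given: they have to be found in the camera images.
- kit_cabinet: Low plywood cabinet fixed on the work surface: 300 mm wide (y), 200 mm deep, 124 mm high. Origin: on the work surface below the middle of its open front; its x axis points into the cabinet (roughly away from the robot), y to the left, z up.
- kit_drawer (a joint): The cabinet's one drawer: metres pulled out along the cabinet's -x, 0 = home, 0.165 = fully out. Stays where it is left (about 6 N of friction); over the last 12 mm a sprung roller detent resists with a few newtons more and then holds it home.
- drawer_front (a point): Middle of the outer face of the drawer's front panel, 90 mm above the work surface. The panel is 274 mm wide, 12 mm thick and reaches from 14 to 110 mm above the work surface; it is flush with the cabinet's front when the drawer is home. The four tubes' middles lie 74 mm behind this face, 67 mm apart along y.
- cap_1 (a joint): Flip cap of the leftmost tube (from the left), 80 x 60 x 8 mm, hinged along y, 42 mm behind the tube's middle, 78 mm above the work surface. 0 = shut, 1.8 rad = open, leaning back past upright. A catch on its lip clicks shut over the last 0.15 rad (2 to 4 N at the tab either way); unless clicked shut it springs fully open. May start open or shut.
- tab_1 (a point): Middle of the grip tab on the front edge of the leftmost cap: a fin 26 (y) x 8 (x) mm, 20 mm tall, that stands upright on the cap when it is shut. 82 mm in front of the hinge and 16 mm above it when shut, so 94 mm above the work surface (fin's top 104, cap's top 84 mm); it swings with the cap and its axes turn with it.
- tube_1 (a point): Middle of the inner floor of the leftmost tube, 22 mm above the work surface: white flat-sided tube, open at the top, 76 (x) x 60 (y) mm outside, 70 x 54 mm inside, 54 mm deep, rim 76 mm above the work surface. Fixed in the drawer; its axes are the cabinet's.
- cap_2 (a joint): Flip cap of the second tube (from the left), 80 x 60 x 8 mm, hinged along y, 42 mm behind the tube's middle, 78 mm above the work surface. 0 = shut, 1.8 rad = open, leaning back past upright. A catch on its lip clicks shut over the last 0.15 rad (2 to 4 N at the tab either way); unless clicked shut it springs fully open. May start open or shut.
- tab_2 (a point): Middle of the grip tab on the front edge of the second cap: a fin 26 (y) x 8 (x) mm, 20 mm tall, that stands upright on the cap when it is shut. 82 mm in front of the hinge and 16 mm above it when shut, so 94 mm above the work surface (fin's top 104, cap's top 84 mm); it swings with the cap and its axes turn with it.
- tube_2 (a point): Middle of the inner floor of the second tube, 22 mm above the work surface: white flat-sided tube, open at the top, 76 (x) x 60 (y) mm outside, 70 x 54 mm inside, 54 mm deep, rim 76 mm above the work surface. Fixed in the drawer; its axes are the cabinet's.
- cap_3 (a joint): Flip cap of the third tube (from the left), 80 x 60 x 8 mm, hinged along y, 42 mm behind the tube's middle, 78 mm above the work surface. 0 = shut, 1.8 rad = open, leaning back past upright. A catch on its lip clicks shut over the last 0.15 rad (2 to 4 N at the tab either way); unless clicked shut it springs fully open. May start open or shut.
- tab_3 (a point): Middle of the grip tab on the front edge of the third cap: a fin 26 (y) x 8 (x) mm, 20 mm tall, that stands upright on the cap when it is shut. 82 mm in front of the hinge and 16 mm above it when shut, so 94 mm above the work surface (fin's top 104, cap's top 84 mm); it swings with the cap and its axes turn with it.
- tube_3 (a point): Middle of the inner floor of the third tube, 22 mm above the work surface: white flat-sided tube, open at the top, 76 (x) x 60 (y) mm outside, 70 x 54 mm inside, 54 mm deep, rim 76 mm above the work surface. Fixed in the drawer; its axes are the cabinet's.
- cap_4 (a joint): Flip cap of the rightmost tube (from the left), 80 x 60 x 8 mm, hinged along y, 42 mm behind the tube's middle, 78 mm above the work surface. 0 = shut, 1.8 rad = open, leaning back past upright. A catch on its lip clicks shut over the last 0.15 rad (2 to 4 N at the tab either way); unless clicked shut it springs fully open. May start open or shut.
- tab_4 (a point): Middle of the grip tab on the front edge of the rightmost cap: a fin 26 (y) x 8 (x) mm, 20 mm tall, that stands upright on the cap when it is shut. 82 mm in front of the hinge and 16 mm above it when shut, so 94 mm above the work surface (fin's top 104, cap's top 84 mm); it swings with the cap and its axes turn with it.
- tube_4 (a point): Middle of the inner floor of the rightmost tube, 22 mm above the work surface: white flat-sided tube, open at the top, 76 (x) x 60 (y) mm outside, 70 x 54 mm inside, 54 mm deep, rim 76 mm above the work surface. Fixed in the drawer; its axes are the cabinet's.
- tile_a: Flat glaze test tile 40 (x) x 55 (y) x 9 mm with a small hole, about 40 g, lying on the work surface; origin at the centre of its underside. It may be absent.
- tile_b: Flat glaze test tile 40 (x) x 55 (y) x 9 mm with a small hole, about 40 g, lying on the work surface; origin at the centre of its underside. It may be absent.
- tile_c: Flat glaze test tile 40 (x) x 55 (y) x 9 mm with a small hole, about 40 g, lying on the work surface; origin at the centre of its underside. It may be absent.
- tile_d: Flat glaze test tile 40 (x) x 55 (y) x 9 mm with a small hole, about 40 g, lying on the work surface; origin at the centre of its underside. It may be absent.
- cup: Bystander: clay-coloured bisque cup, 69 mm wide, 83 mm high; origin under its middle.
- bowl: Bystander: small green-blue glazed bowl, 86 mm wide, 46 mm high; origin under its middle.
- tape: Bystander: roll of masking tape, 76 mm wide, 19 mm high; origin under its middle.

How it is judged:
On the way:
1. every tile is in a tube of its own and all four caps are snapped shut, before the drawer is pushed home (((x of tile_a in the frame of tube_1 between -0.036 and 0.036 m and y of tile_a in the frame of tube_1 between -0.028 and 0.028 m and z of tile_a in the frame of tube_1 between -0.006 and 0.052 m) or (x of tile_a in the frame of tube_2 between -0.036 and 0.036 m and y of tile_a in the frame of tube_2 between -0.028 and 0.028 m and z of tile_a in the frame of tube_2 between -0.006 and 0.052 m) or (x of tile_a in the frame of tube_3 between -0.036 and 0.036 m and y of tile_a in the frame of tube_3 between -0.028 and 0.028 m and z of tile_a in the frame of tube_3 between -0.006 and 0.052 m) or (x of tile_a in the frame of tube_4 between -0.036 and 0.036 m and y of tile_a in the frame of tube_4 between -0.028 and 0.028 m and z of tile_a in the frame of tube_4 between -0.006 and 0.052 m)) and ((x of tile_b in the frame of tube_1 between -0.036 and 0.036 m and y of tile_b in the frame of tube_1 between -0.028 and 0.028 m and z of tile_b in the frame of tube_1 between -0.006 and 0.052 m) or (x of tile_b in the frame of tube_2 between -0.036 and 0.036 m and y of tile_b in the frame of tube_2 between -0.028 and 0.028 m and z of tile_b in the frame of tube_2 between -0.006 and 0.052 m) or (x of tile_b in the frame of tube_3 between -0.036 and 0.036 m and y of tile_b in the frame of tube_3 between -0.028 and 0.028 m and z of tile_b in the frame of tube_3 between -0.006 and 0.052 m) or (x of tile_b in the frame of tube_4 between -0.036 and 0.036 m and y of tile_b in the frame of tube_4 between -0.028 and 0.028 m and z of tile_b in the frame of tube_4 between -0.006 and 0.052 m)) and ((x of tile_c in the frame of tube_1 between -0.036 and 0.036 m and y of tile_c in the frame of tube_1 between -0.028 and 0.028 m and z of tile_c in the frame of tube_1 between -0.006 and 0.052 m) or (x of tile_c in the frame of tube_2 between -0.036 and 0.036 m and y of tile_c in the frame of tube_2 between -0.028 and 0.028 m and z of tile_c in the frame of tube_2 between -0.006 and 0.052 m) or (x of tile_c in the frame of tube_3 between -0.036 and 0.036 m and y of tile_c in the frame of tube_3 between -0.028 and 0.028 m and z of tile_c in the frame of tube_3 between -0.006 and 0.052 m) or (x of tile_c in the frame of tube_4 between -0.036 and 0.036 m and y of tile_c in the frame of tube_4 between -0.028 and 0.028 m and z of tile_c in the frame of tube_4 between -0.006 and 0.052 m)) and ((x of tile_d in the frame of tube_1 between -0.036 and 0.036 m and y of tile_d in the frame of tube_1 between -0.028 and 0.028 m and z of tile_d in the frame of tube_1 between -0.006 and 0.052 m) or (x of tile_d in the frame of tube_2 between -0.036 and 0.036 m and y of tile_d in the frame of tube_2 between -0.028 and 0.028 m and z of tile_d in the frame of tube_2 between -0.006 and 0.052 m) or (x of tile_d in the frame of tube_3 between -0.036 and 0.036 m and y of tile_d in the frame of tube_3 between -0.028 and 0.028 m and z of tile_d in the frame of tube_3 between -0.006 and 0.052 m) or (x of tile_d in the frame of tube_4 between -0.036 and 0.036 m and y of tile_d in the frame of tube_4 between -0.028 and 0.028 m and z of tile_d in the frame of tube_4 between -0.006 and 0.052 m)) and distance between tile_a and tile_b above 0.045 m and distance between each of tile_a, tile_b and tile_c above 0.045 m and distance between each of tile_a, tile_b, tile_c and tile_d above 0.045 m and value of joint each of cap_1, cap_2, cap_3, cap_4 below 0.08 rad and value of joint kit_drawer above 0.03 m), for 0.2 s.
At the end, for the whole second after the job is handed in: Every tile present lies inside a tube, no two in the same tube, at rest; all four caps are shut (within 0.08 rad); the drawer is home (within 4 mm) (((x of tile_a in the frame of tube_1 between -0.036 and 0.036 m and y of tile_a in the frame of tube_1 between -0.028 and 0.028 m and z of tile_a in the frame of tube_1 between -0.006 and 0.052 m) or (x of tile_a in the frame of tube_2 between -0.036 and 0.036 m and y of tile_a in the frame of tube_2 between -0.028 and 0.028 m and z of tile_a in the frame of tube_2 between -0.006 and 0.052 m) or (x of tile_a in the frame of tube_3 between -0.036 and 0.036 m and y of tile_a in the frame of tube_3 between -0.028 and 0.028 m and z of tile_a in the frame of tube_3 between -0.006 and 0.052 m) or (x of tile_a in the frame of tube_4 between -0.036 and 0.036 m and y of tile_a in the frame of tube_4 between -0.028 and 0.028 m and z of tile_a in the frame of tube_4 between -0.006 and 0.052 m)) and ((x of tile_b in the frame of tube_1 between -0.036 and 0.036 m and y of tile_b in the frame of tube_1 between -0.028 and 0.028 m and z of tile_b in the frame of tube_1 between -0.006 and 0.052 m) or (x of tile_b in the frame of tube_2 between -0.036 and 0.036 m and y of tile_b in the frame of tube_2 between -0.028 and 0.028 m and z of tile_b in the frame of tube_2 between -0.006 and 0.052 m) or (x of tile_b in the frame of tube_3 between -0.036 and 0.036 m and y of tile_b in the frame of tube_3 between -0.028 and 0.028 m and z of tile_b in the frame of tube_3 between -0.006 and 0.052 m) or (x of tile_b in the frame of tube_4 between -0.036 and 0.036 m and y of tile_b in the frame of tube_4 between -0.028 and 0.028 m and z of tile_b in the frame of tube_4 between -0.006 and 0.052 m)) and ((x of tile_c in the frame of tube_1 between -0.036 and 0.036 m and y of tile_c in the frame of tube_1 between -0.028 and 0.028 m and z of tile_c in the frame of tube_1 between -0.006 and 0.052 m) or (x of tile_c in the frame of tube_2 between -0.036 and 0.036 m and y of tile_c in the frame of tube_2 between -0.028 and 0.028 m and z of tile_c in the frame of tube_2 between -0.006 and 0.052 m) or (x of tile_c in the frame of tube_3 between -0.036 and 0.036 m and y of tile_c in the frame of tube_3 between -0.028 and 0.028 m and z of tile_c in the frame of tube_3 between -0.006 and 0.052 m) or (x of tile_c in the frame of tube_4 between -0.036 and 0.036 m and y of tile_c in the frame of tube_4 between -0.028 and 0.028 m and z of tile_c in the frame of tube_4 between -0.006 and 0.052 m)) and ((x of tile_d in the frame of tube_1 between -0.036 and 0.036 m and y of tile_d in the frame of tube_1 between -0.028 and 0.028 m and z of tile_d in the frame of tube_1 between -0.006 and 0.052 m) or (x of tile_d in the frame of tube_2 between -0.036 and 0.036 m and y of tile_d in the frame of tube_2 between -0.028 and 0.028 m and z of tile_d in the frame of tube_2 between -0.006 and 0.052 m) or (x of tile_d in the frame of tube_3 between -0.036 and 0.036 m and y of tile_d in the frame of tube_3 between -0.028 and 0.028 m and z of tile_d in the frame of tube_3 between -0.006 and 0.052 m) or (x of tile_d in the frame of tube_4 between -0.036 and 0.036 m and y of tile_d in the frame of tube_4 between -0.028 and 0.028 m and z of tile_d in the frame of tube_4 between -0.006 and 0.052 m)) and distance between tile_a and tile_b above 0.045 m and distance between each of tile_a, tile_b and tile_c above 0.045 m and distance between each of tile_a, tile_b, tile_c and tile_d above 0.045 m and value of joint each of cap_1, cap_2, cap_3, cap_4 below 0.08 rad and value of joint kit_drawer below 0.004 m and linear speed of each of tile_a, tile_b, tile_c, tile_d below 0.03 m/s); the robot touches nothing.
It fails at once if the cup is shoved more than 40 mm or tipped over (distance of cup from where it was at the start of the episode above 0.04 m or angle between cup's own z axis and vertical above 0.6 rad).
It fails at once if the bowl is shoved more than 40 mm or tipped over (distance of bowl from where it was at the start of the episode above 0.04 m or angle between bowl's own z axis and vertical above 0.6 rad).
It fails at once if the tape is shoved more than 40 mm or tipped over (distance of tape from where it was at the start of the episode above 0.04 m or angle between tape's own z axis and vertical above 0.6 rad).
Of tile_a, tile_b, tile_c, tile_d only 3 to 4 are there at a start; the rules pass over those that are not, and their reading is None.
At some moment in a run one of tile_a, tile_b, tile_c, tile_d may be knocked a few centimetres aside while the robot is not near it.
Once in a run the grip may slacken for a moment while it holds something.
It also fails if it takes over 210 s, if anything falls off the work surface, if the arm or the gripper's body presses on something with over 40 N, if the wrist force passes 120 N, or if a joint passes its speed limit or range.

## Working session

There is one attempt and no reset: what is moved stays moved. The work goes in short steps, Python scripts to look and compute and a shell command to move; the robot and the scene stay as the last step left them, time stands still between calls to the robot, and variables do not carry over. Pictures are saved under pics/ and viewed, at most 14 in all, crops included, and the job is handed in when it is done.

```bash
ls; mkdir -p pics
cat > h.py <<'E'
import numpy as np, cv2
from station import ctrl, camrig, job, monitor
from scipy.spatial.transform import Rotation as R
def cam(n):
    p=camrig.camera_params(n)
    if n=="wrist":
        o=monitor.get_obs(); T=np.eye(4); T[:3,:3]=R.from_rotvec(o["tool_rot"]).as_matrix(); T[:3,3]=o["tool_pos"]
        p["T"]=T@np.array(p["tool_from_camera"])
    p["T"]=np.array(p["T"]); return p
def ray(p,u,v):
    xd=np.array([(u-p["cx"])/p["fx"],(v-p["cy"])/p["fy"]]); x=xd.copy()
    for _ in range(20): x=xd/(1+p["k1"]*(x@x))
    d=p["T"][:3,:3]@np.array([x[0],x[1],1]); return p["T"][:3,3],d
def onz(p,u,v,z):
    c,d=ray(p,u,v); return c+d*(z-c[2])/d[2]
def proj(p,X):
    X=np.linalg.inv(p["T"])@np.append(X,1); x=X[:2]/X[2]; x=x*(1+p["k1"]*(x@x))
    return x[0]*p["fx"]+p["cx"],x[1]*p["fy"]+p["cy"]
def shot(n,f):
    p=cam(n); im=camrig.get_image(n); cv2.imwrite("pics/"+f,im[:,:,::-1]); return p,im
E
python3 - <<'E'
from h import *
o=monitor.get_obs(); print(o["t"],o["tool_pos"],R.from_rotvec(o["tool_rot"]).as_matrix().round(3),o["opening"])
for n in("scene","side"):
    p,im=shot(n,n+"0.png"); print(n,p["T"].round(3).tolist(),p["fx"],p["k1"])
print(camrig.camera_params("wrist"))
E
```

```text
jog.py
pics
station.py
0.0 [0.20446815 0.58994856 0.23005441] [[-0.945  0.328 -0.001]
 [ 0.328  0.945 -0.002]
 [ 0.    -0.002 -1.   ]] 0.08583433534964534
scene [[0.289, -0.555, 0.78, -0.414], [-0.957, -0.17, 0.233, -0.297], [0.003, -0.814, -0.581, 0.823], [0.0, 0.0, 0.0, 1.0]] 363.40248947652134 -0.07327581079876248
side [[0.085, -0.82, 0.566, -0.158], [-0.996, -0.076, 0.04, -0.065], [0.01, -0.567, -0.823, 1.106], [0.0, 0.0, 0.0, 1.0]] 422.55245565710317 0.04161906573685586
{'fx': 324.6746255792897, 'fy': 324.6746255792897, 'cx': 257.44601017749613, 'cy': 189.95246909408777, 'k1': 0.019864191479123494, 'tool_from_camera': array([[-9.64525257e-04, -9.58047792e-01, -2.86606871e-01,
         7.28321411e-02],
       [ 9.99999506e-01, -8.54751791e-04, -5.08123600e-04,
         4.21302092e-04],
       [ 2.41828956e-04, -2.86607220e-01,  9.58048142e-01,
        -1.42516503e-01],
       [ 0.00000000e+00,  0.00000000e+00,  0.00000000e+00,
         1.00000000e+00]])}
```

View pics/scene0.png

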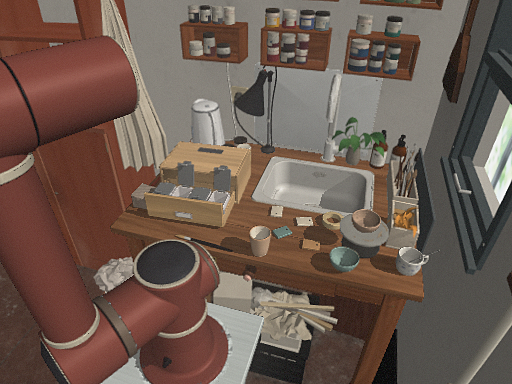

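View pics/side0.png

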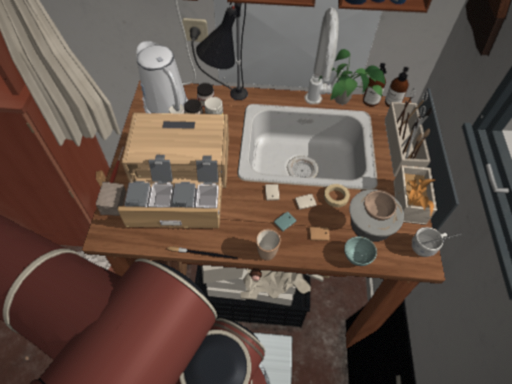

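Both views show four tiles, at about (272,192), (305,201), (286,221) and (319,233) in the side picture. The cup is at (268,243), the bowl at (360,250) and the tape at (337,195). The drawer is out, and two caps look upright. Next I'll zoom in.

Run:
```python
from h import *
im=cv2.imread("pics/side0.png")[105:270,85:395]
cv2.imwrite("pics/sidez.png",cv2.resize(im,None,fx=2.58,fy=2.58,interpolation=cv2.INTER_CUBIC))
```

```text
(no output)
```

View pics/sidez.png

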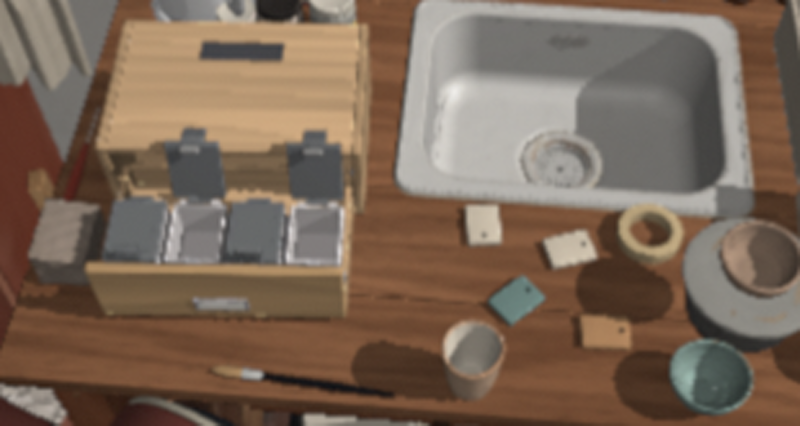

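Caps 2 and 4 are open, and caps 1 and 3 are shut. All four tiles are present. I'll measure the tiles and the drawer edges.

Run:
```python
from h import *
p=cam("side"); im=cv2.imread("pics/side0.png"); Z=lambda u,v:(u/2.58+85-.3,v/2.58+105-.3)
for n,(u,v),z in [("frontL",(88,267),.11),("frontR",(347,268),.11),("cabTL",(106,148),.124),("cabTR",(358,152),.124),("cabBL",(128,26),.124),("cabBR",(369,24),.124),("tab2",(193,134),.17),("tab1shut?",(137,260),.104)]:
    print(n,onz(p,*Z(u,v),z).round(4))
lab=cv2.cvtColor(im,cv2.COLOR_BGR2LAB).astype(float)
for n,(u,v) in dict(a=(272,192),b=(305,201),c=(286,221),d=(319,233)).items():
    ref=lab[v-1:v+2,u-1:u+2].mean((0,1)); m=(np.linalg.norm((lab-ref)*[.5,1,1],axis=2)<14).astype(np.uint8)
    w=np.zeros_like(m); w[v-16:v+17,u-18:u+19]=1; m=m*w
    cs,_=cv2.findContours(m,cv2.RETR_EXTERNAL,cv2.CHAIN_APPROX_NONE); c=max(cs,key=cv2.contourArea)
    P=np.array([onz(p,*q[0],.008)[:2] for q in c],np.float32)
    r=cv2.minAreaRect(P*1000); print(n,cv2.contourArea(c),r)
for n,u,v,z in [("cup",268,233,.083),("bowl",360,245,.046),("tape",337,195,.019)]: print(n,onz(p,u,v,z).round(3))
```

```text
frontL [0.4182 0.3309 0.11  ]
frontR [0.4416 0.0575 0.11  ]
cabTL [0.566  0.3458 0.124 ]
cabTR [0.5869 0.0624 0.124 ]
cabBL [0.7535 0.3655 0.124 ]
cabBR [0.7857 0.0724 0.124 ]
tab2 [0.5598 0.2379 0.17  ]
tab1shut? [0.4349 0.2837 0.104 ]
a 143.5 ((580.2008056640625, -86.55712890625), (48.83950424194336, 37.55438232421875), 5.253815650939941)
b 154.5 ((554.592041015625, -191.53712463378906), (38.43495178222656, 52.02946853637695), 21.23108673095703)
c 191.5 ((479.18792724609375, -131.38845825195312), (39.96967697143555, 53.35142135620117), 44.27348327636719)
d 172.0 ((445.5086975097656, -234.3448486328125), (36.122066497802734, 52.56573486328125), 0.008440503850579262)
cup [ 0.393 -0.081  0.083]
bowl [ 0.399 -0.338  0.046]
tape [ 0.578 -0.286  0.019]
```

```bash
python3 jog.py '0.085 0 0 -0.07 0 0 0;0.085 0 0 -0.07 0 0 0;0.085 -0.383 -0.291 -0.07 0 0 -0.419;0.085 -0.383 -0.291 -0.07 0 0 -0.419;0.085 -0.383 -0.291 -0.07 0 0 -0.419;0.085 -0.383 -0.291 -0.07 0 0 -0.419;0.085 -0.383 -0.291 -0.07 0 0 -0.419;0.085 -0.383 -0.291 -0.07 0 0 -0.419;0.085 -0.383 -0.291 -0.07 0 0 -0.419;0.085 -0.383 -0.291 -0.07 0 0 -0.419;0.085 -0.383 -0.291 -0.07 0 0 -0.419;0.085 -0.383 -0.291 -0.07 0 0 -0.419;0.085 -0.383 -0.291 -0.07 0 0 -0.419;0.085 -0.383 -0.291 -0.07 0 0 -0.419;0.085 -0.383 -0.291 -0.07 0 0 -0.419;0.085 -0.383 -0.291 -0.07 0 0 -0.419'
python3 - <<'E'
from h import *
o=monitor.get_obs(); print(o["tool_pos"].round(4) if hasattr(o["tool_pos"],"round") else o["tool_pos"],R.from_rotvec(o["tool_rot"]).as_matrix().round(3).tolist())
p,im=shot("wrist","w1.png")
E
```

```text
t: 1.43
tool_pos: [0.4715, 0.189, 0.3006]
tool_rot: [0.129, -3.138, -0.0]
contact_force: [0.0, -0.1, 0.2]
opening: 0.0851
grip_force: 0.0
[0.4715 0.189  0.3006] [[-0.997, -0.082, -0.001], [-0.082, 0.997, 0.0], [0.001, 0.0, -1.0]]
```

View pics/w1.png

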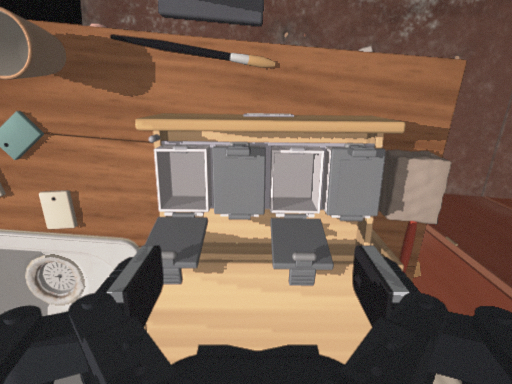

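The wrist view is rotated, with +y to the right. Front panel's top edge runs from (137,120) to (403,124). Open tube 4 is at about (183,181) and tube 2 at about (297,180). Caps 3 and 1 are shut, at (240,180) and (355,183). I'll measure these now.

Run:
```python
from h import *
p=cam("wrist"); im=cv2.imread("pics/w1.png")
hsv=cv2.cvtColor(im,cv2.COLOR_BGR2HSV)
# front panel top edge: wooden bright band; scan columns for its near (upper) edge
m=((hsv[:,:,0]>10)&(hsv[:,:,0]<28)&(hsv[:,:,2]>150)&(hsv[:,:,1]>60)).astype(np.uint8)
P=[]
for u in range(150,395,5):
    r=np.where(m[108:140,u])[0]
    if len(r): P.append(onz(p,u,r[0]+108-.5,.11)[:2])
P=np.array(P); k=np.polyfit(P[:,1],P[:,0],1); res=np.abs(P[:,0]-np.polyval(k,P[:,1])); k=np.polyfit(P[res<.003,1],P[res<.003,0],1); print("front line x=",k,"yaw",-np.arctan(k[0]),len(P),res.max())
for r in (122,126,130):
    c=np.where(m[r,120:420])[0]+120; print(r,c[0],c[-1],onz(p,c[0]-.5,r,.11),onz(p,c[-1]+.5,r,.11))
# tubes: rim white
w=((hsv[:,:,1]<40)&(hsv[:,:,2]>185)).astype(np.uint8)
for n,(a,b) in dict(t4=(152,212),t2=(266,328)).items():
    s=w[143:222,a:b]; ys,xs=np.where(s); print(n,xs.min()+a,xs.max()+a,ys.min()+143,ys.max()+143)
    for (u,v) in [(xs.min()+a,165),(xs.max()+a,165),(xs.min()+a,200),(xs.max()+a,200)]: print(onz(p,u,v,.076).round(4))
    print("rows",onz(p,(xs.min()+xs.max())/2+a,ys.min()+143,.076),onz(p,(xs.min()+xs.max())/2+a,ys.max()+143,.076))
```

```text
front line x= [-0.04609199  0.42324902] yaw 0.0460593919553326 49 0.01101386735868487
122 120 419 [0.43827759 0.04844189 0.11      ] [0.41333293 0.34853037 0.11      ]
126 122 404 [0.4420861  0.05027665 0.11      ] [0.41841335 0.33449593 0.11      ]
130 138 403 [0.4447124  0.06616083 0.11      ] [0.42241763 0.3343505  0.11      ]
t4 154 211 143 215
[0.4878 0.072  0.076 ]
[0.4823 0.1374 0.076 ]
[0.5305 0.0717 0.076 ]
[0.5249 0.1392 0.076 ]
rows [0.45967278 0.10425119 0.076     ] [0.54676785 0.10575385 0.076     ]
t2 271 327 149 216
[0.4766 0.2064 0.076 ]
[0.4712 0.2707 0.076 ]
[0.5189 0.2104 0.076 ]
[0.5134 0.2768 0.076 ]
rows [0.45546127 0.23633131 0.076     ] [0.53638713 0.24607657 0.076     ]
```

Run:
```python
import cv2
im=cv2.imread("pics/w1.png")[105:295,130:415]
cv2.imwrite("pics/w1z.png",cv2.resize(im,None,fx=2.8,fy=2.8,interpolation=cv2.INTER_CUBIC))
```

```text
(no output)
```

View pics/w1z.png

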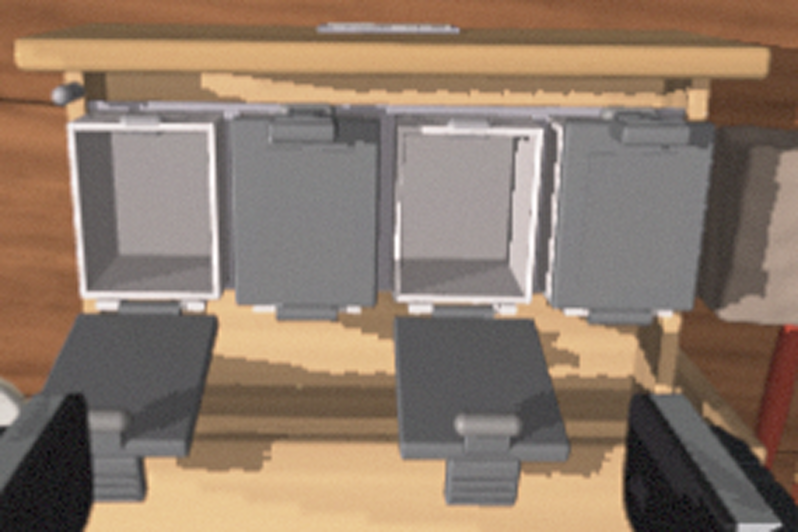

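The crop shows the front's outer top edge from (15,40) to (768,47). The tube rims and shut-cap corners read cleanly.

Run:
```python
from h import *
p=cam("wrist"); Z=lambda u,v:(u/2.8+130-.3,v/2.8+105-.3)
g=lambda u,v,z:onz(p,*Z(u,v),z)[:2]
L=g(768,47,.11);Rr=g(15,40,.11); d=L-Rr; y=np.arctan2(-d[0],d[1]); print("front",L,Rr,np.linalg.norm(d),"yaw",y)
ex=np.array([np.cos(y),np.sin(y)]); ey=np.array([-ex[1],ex[0]]); m=(L+Rr)/2; print("front mid",m)
loc=lambda q:(round(float((q-m)@ex),4),round(float((q-m)@ey),4))
for n,c,z in [("t4",[(69,124),(215,124),(82,300),(218,298)],.076),("t2",[(397,127),(545,127),(397,300),(531,300)],.076),
  ("cap3",[(378,304),(238,304)],.084),("cap1",[(550,310),(697,312)],.084),("fin3top",[(273,125),(334,125)],.104),("fin1top",[(613,127),(688,127)],.104),
  ("cabfront",[(280,420),(390,425)],.124)]:
    print(n,[loc(g(*q,z)) for q in c], "mean",np.mean([loc(g(*q,z)) for q in c],0).round(4))
```

```text
front [0.41405923 0.33302657] [0.43395588 0.06400089] 0.26976042979705867 yaw 0.07382378398586101
front mid [0.42400755 0.19851373]
t4 [(0.0358, -0.1289), (0.0351, -0.0698), (0.1118, -0.1295), (0.1103, -0.0712)] mean [ 0.0732 -0.0998]
t2 [(0.0356, 0.0041), (0.0351, 0.0643), (0.1106, 0.0058), (0.11, 0.0634)] mean [0.0728 0.0344]
cap3 [(0.1094, -0.0026), (0.11, -0.0616)] mean [ 0.1097 -0.0321]
cap1 [(0.1114, 0.07), (0.1117, 0.1319)] mean [0.1116 0.101 ]
fin3top [(0.0306, -0.0437), (0.0304, -0.0208)] mean [ 0.0305 -0.0322]
fin1top [(0.0302, 0.0839), (0.03, 0.1119)] mean [0.0301 0.0979]
cabfront [(0.1428, -0.0411), (0.1446, 0.0018)] mean [ 0.1437 -0.0196]
```

```bash
python3 jog.py '0.085 0.029 -0.349 0.02 0 0 0;0.085 0.029 -0.349 0.02 0 0 0;0.085 0.029 -0.349 0.02 0 0 0;0.085 0.029 -0.349 0.02 0 0 0;0.085 0.029 -0.349 0.02 0 0 0;0.085 0.029 -0.349 0.02 0 0 0;0.085 0.029 -0.349 0.02 0 0 0;0.085 0.029 -0.349 0.02 0 0 0;0.085 0.029 -0.349 0.02 0 0 0;0.085 0.029 -0.349 0.02 0 0 0;0.085 0.029 -0.349 0.02 0 0 0;0.085 0.029 -0.349 0.02 0 0 0'
cat >> h.py <<'E'
def tiles(f):
    o=monitor.get_obs(); p,im=shot("wrist",f); lab=cv2.cvtColor(im[:,:,::-1].copy(),cv2.COLOR_BGR2LAB).astype(float)
    M=R.from_rotvec(o["tool_rot"]).as_matrix(); out=[]
    hsv=cv2.cvtColor(np.ascontiguousarray(im),cv2.COLOR_RGB2HSV); h,s,v=[hsv[:,:,i].astype(int) for i in range(3)]
    ms={"white":(s<75)&(v>165),"teal":(h>70)&(h<105)&(s>50)&(v>60),"orange":(h>8)&(h<22)&(s>75)&(v>165)}
    for n,m in ms.items():
        m=cv2.morphologyEx(m.astype(np.uint8),cv2.MORPH_CLOSE,np.ones((5,5),np.uint8)); m=cv2.morphologyEx(m,cv2.MORPH_OPEN,np.ones((5,5),np.uint8))
        for c in cv2.findContours(m,cv2.RETR_EXTERNAL,cv2.CHAIN_APPROX_NONE)[0]:
            if cv2.contourArea(c)<300: continue
            P=np.array([onz(p,*q[0],.008)[:2] for q in c],np.float32)
            (cx,cy),(w,hh),a=cv2.minAreaRect(P*1000)
            if not(32<min(w,hh)<50 and 46<max(w,hh)<66): continue
            la=a if w>hh else a+90; la=(la+90)%180-90   # long axis direction, deg from world x
            ctr=np.array([cx,cy])/1000; d=M[:2,:2].T@(ctr-np.array(o["tool_pos"])[:2])
            ca=np.radians(la+90)                       # closing direction = across the 40 mm
            ya=np.arctan2(M[1,1],M[0,1]); dw=(ca-ya+np.pi/2)%np.pi-np.pi/2
            print(n,"ctr",ctr.round(4),"size",round(w),round(hh),"long",round(la,1),"px",c[:,0].mean(0).round(),"tool dx dy",d.round(4),"rz",round(-dw,3))
def to(x,y,z,yaw=None):
    "shift along tool axes to world x,y,z; rz to put tool y at cabinet-y angle yaw+90deg"
    o=monitor.get_obs(); M=R.from_rotvec(o["tool_rot"]).as_matrix(); d=M.T@(np.array([x,y,z])-o["tool_pos"])
    ya=np.arctan2(M[1,1],M[0,1]); print("d",d.round(4),"rz",None if yaw is None else round(-((yaw+np.pi/2-ya+np.pi/2)%np.pi-np.pi/2),3),"t",round(o["t"],1))
E
python3 - <<'E'
from h import *
print(monitor.get_obs()["tool_pos"]); tiles("w2.png")
E
```

```text
t: 2.48
tool_pos: [0.4723, -0.1585, 0.2813]
tool_rot: [-0.137, 3.139, 0.001]
contact_force: [-0.4, 0.8, -0.3]
opening: 0.0848
grip_force: 0.0
[ 0.47232612 -0.15849545  0.28130244]
white ctr [ 0.6899 -0.396 ] size 38 48 long -3.7 px [ 79. 282.] tool dx dy [-0.196  -0.2556] rz 0.151
white ctr [ 0.6388 -0.3417] size 44 56 long -89.8 px [115. 253.] tool dx dy [-0.1499 -0.197 ] rz -1.487
white ctr [0.5477 0.1756] size 63 32 long 44.6 px [495. 229.] tool dx dy [-0.1043  0.3263] rz -0.692
white ctr [ 0.5551 -0.1921] size 42 54 long -70.1 px [227. 210.] tool dx dy [-0.0795 -0.0407] rz 1.311
white ctr [0.4941 0.1615] size 47 35 long 17.5 px [500. 185.] tool dx dy [-0.0495  0.3169] rz -0.218
orange ctr [ 0.4476 -0.2388] size 39 65 long -85.0 px [198. 126.] tool dx dy [ 0.0316 -0.0778] rz -1.571
```

View pics/w2.png

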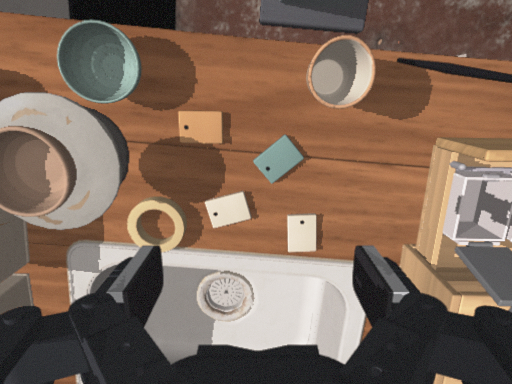

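The wrist view shows all four tiles clearly: orange (200,127), teal (278,159), white (228,210) and white (302,233). The cup, bowl and tape are clear of them. I'll refine the detection with seeded colour growth.

```bash
python3 - <<'E'
s=open("h.py").read(); i=s.index("def tiles"); j=s.index("def to(")
new='''def tiles(f,seeds,tol=16):
    o=monitor.get_obs(); p,im=shot("wrist",f); lab=cv2.cvtColor(np.ascontiguousarray(im),cv2.COLOR_RGB2LAB).astype(float)
    M=R.from_rotvec(o["tool_rot"]).as_matrix()
    for n,sd in seeds.items():
        u,v=[int(round(q)) for q in proj(p,np.array([*sd,.009]))]
        if not(5<u<507 and 5<v<379): print(n,"out of view"); continue
        ref=np.median(lab[v-4:v+5,u-4:u+5].reshape(-1,3),0)
        m=(np.linalg.norm((lab-ref)*[.6,1.2,1.2],axis=2)<tol).astype(np.uint8); w=np.zeros_like(m)
        rad=int(.05*p["fx"]/(o["tool_pos"][2]+.14)); cv2.circle(w,(u,v),rad,1,-1); m*=w
        m=cv2.morphologyEx(m,cv2.MORPH_OPEN,np.ones((3,3),np.uint8))
        k,l=cv2.connectedComponents(m); c=max(cv2.findContours((l==np.bincount(l[l>0]).argmax()).astype(np.uint8),cv2.RETR_EXTERNAL,cv2.CHAIN_APPROX_NONE)[0],key=cv2.contourArea)
        P=np.array([onz(p,*q[0],.009)[:2] for q in c],np.float32)
        (cx,cy),(w,hh),a=cv2.minAreaRect(P*1000); la=a if w>hh else a+90; la=(la+90)%180-90
        ctr=np.array([cx,cy])/1000; d=M[:2,:2].T@(ctr-np.array(o["tool_pos"])[:2]); ya=np.arctan2(M[1,1],M[0,1])
        dw=(np.radians(la+90)-ya+np.pi/2)%np.pi-np.pi/2
        print(n,"ctr",ctr.round(4),"size",round(w),round(hh),"long",round(la,1),"px",c[:,0].mean(0).round(),"tool dx dy",d.round(4),"rz",round(-dw,3))
'''
open("h.py","w").write(s[:i]+new+s[j:])
E
python3 - <<'E'
from h import *
S=dict(orange=(.4476,-.2388),white1=(.5551,-.1921),teal=(.479,-.132),white2=(.58,-.087))
tiles("w3.png",S)
to(.4476,-.2388,.1,0)
E
```

```text
orange ctr [ 0.4471 -0.2332] size 38 53 long -85.7 px [200. 125.] tool dx dy [ 0.0318 -0.0724] rz -1.558
white1 ctr [ 0.5549 -0.192 ] size 39 53 long -70.0 px [227. 209.] tool dx dy [-0.0792 -0.0408] rz 1.309
teal ctr [ 0.4798 -0.1315] size 39 54 long -45.4 px [277. 159.] tool dx dy [-0.0097  0.0261] rz 0.88
white2 ctr [ 0.5809 -0.0877] size 53 38 long 7.9 px [301. 233.] tool dx dy [-0.1143  0.0608] rz -0.05
d [ 0.0318 -0.078   0.1815] rz 0.088 t 2.6
```

```bash
python3 jog.py '0.06 -0.114 0.061 0.231 0 0 -0.05;0.06 -0.114 0.061 0.231 0 0 -0.05;0.06 -0.114 0.061 0.231 0 0 -0.05;0.06 -0.114 0.061 0.231 0 0 -0.05;0.06 -0.114 0.061 0.231 0 0 -0.05;0.06 -0.114 0.061 0.231 0 0 -0.05;0.06 -0.114 0.061 0.231 0 0 -0.05;0.06 -0.114 0.061 0.231 0 0 -0.05;0.06 -0.114 0.061 0.262 0 0 -0.05;0.06 -0.114 0.061 0.278 0 0 -0.05;0.06 -0.114 0.061 0.278 0 0 -0.05;0.06 -0.114 0.061 0.278 0 0 -0.05'
python3 jog.py '0.02 0 0 0 0 0 0;0.02 0 0 0 0 0 0;0.02 0 0 0 0 0 0;0.02 0 0 0 0 0 0;0.02 0 0 0 0 0 0;0.02 0 0 0 0 0 0;0.02 0 0 0 0 0 0;0.02 0 0 0 0 0 0' 50
```

```text
t: 3.58
tool_pos: [0.5805, -0.0892, 0.0042]
tool_rot: [-0.213, 3.134, -0.0]
contact_force: [0.0, -1.2, 0.1]
opening: 0.0606
grip_force: 0.0
t: 4.25
tool_pos: [0.5824, -0.0901, 0.0066]
tool_rot: [-0.212, 3.13, -0.002]
contact_force: [-0.9, 0.3, 5.8]
opening: 0.0368
grip_force: 49.3
```

```bash
python3 jog.py '0.02 0 0 -0.04 0 0 0;0.02 0 0 -0.08 0 0 0;0.02 0 0 -0.12 0 0 0;0.02 0 0 -0.16 0 0 0;0.02 0 0 -0.16 0 0 0;0.02 0 0 -0.16 0 0 0'
python3 - <<'E'
from h import *
to(.5052,.1038,.2,.075)
shot("side","s1.png")
p,im=shot("wrist","w4.png")
a=cv2.resize(im[150:384,100:420],None,fx=1.5,fy=1.5)[:,:,::-1]; cv2.imwrite("pics/w4z.png",a)
E
```

```text
t: 4.75
tool_pos: [0.5834, -0.0905, 0.1696]
tool_rot: [-0.211, 3.124, -0.006]
contact_force: [0.5, 0.1, -1.6]
opening: 0.0361
grip_force: 49.9
d [ 0.051   0.203  -0.0318] rz 0.06 t 4.8
```

View pics/w4z.png

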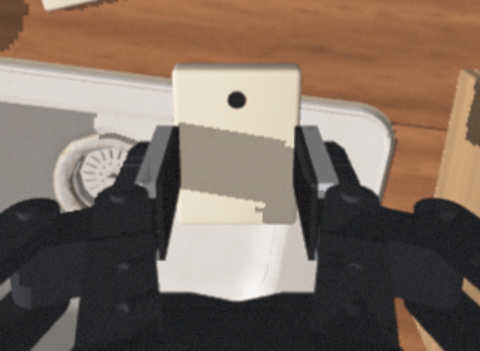

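The tile is held across its 40 mm width, hole end toward the robot. I'll work out its offset in the tool frame from its end edges, at crop rows 65 and 223.

```bash
cat >> h.py <<'E'
def tipt(u,v,z):
    p=camrig.camera_params("wrist"); p["T"]=np.array(p["tool_from_camera"]); return onz(p,u,v,z).round(4)
E
python3 - <<'E'
from h import *
for z in (0,-.006,-.012): print(z,tipt(236/1.5+100,66/1.5+150,z),tipt(236/1.5+100,223/1.5+150,z),tipt(174/1.5+100,75/1.5+150,z),tipt(298/1.5+100,75/1.5+150,z))
E
```

```text
0 [0.0281 0.0002 0.    ] [-0.0276  0.0001  0.    ] [ 0.0252 -0.0189  0.    ] [0.0252 0.0193 0.    ]
-0.006 [ 0.03    0.0002 -0.006 ] [-0.0234  0.0001 -0.006 ] [ 0.0272 -0.0181 -0.006 ] [ 0.0272  0.0185 -0.006 ]
-0.012 [ 0.0318  0.0002 -0.012 ] [-0.0192  0.0001 -0.012 ] [ 0.0292 -0.0173 -0.012 ] [ 0.0292  0.0177 -0.012 ]
```

```bash
python3 jog.py '0.02 0.051 0.203 -0.032 0 0 0.06;0.02 0.051 0.203 -0.032 0 0 0.06;0.02 0.051 0.203 -0.032 0 0 0.06;0.02 0.051 0.203 -0.032 0 0 0.06;0.02 0.051 0.203 -0.032 0 0 0.06;0.02 0.051 0.203 -0.032 0 0 0.06;0.02 0.051 0.203 -0.032 0 0 0.06;0.02 0.051 0.203 0.005 0 0 0.06;0.02 0.051 0.203 0.04 0 0 0.06;0.02 0.051 0.203 0.04 0 0 0.06'
python3 - <<'E'
from h import *
to(.5052,.1038,.094,.075)
shot("side","s2.png")
p,im=shot("wrist","w5.png")
cv2.imwrite("pics/w5z.png",cv2.resize(im[100:384,100:480],None,fx=2,fy=2)[:,:,::-1])
E
```

```text
t: 5.68
tool_pos: [0.4968, 0.1031, 0.1143]
tool_rot: [0.116, -3.123, 0.001]
contact_force: [-1.6, 0.4, -2.5]
opening: 0.0359
grip_force: 50.1
d [-0.0087  0.0001  0.0202] rz -0.001 t 5.7
```

View pics/w5z.png

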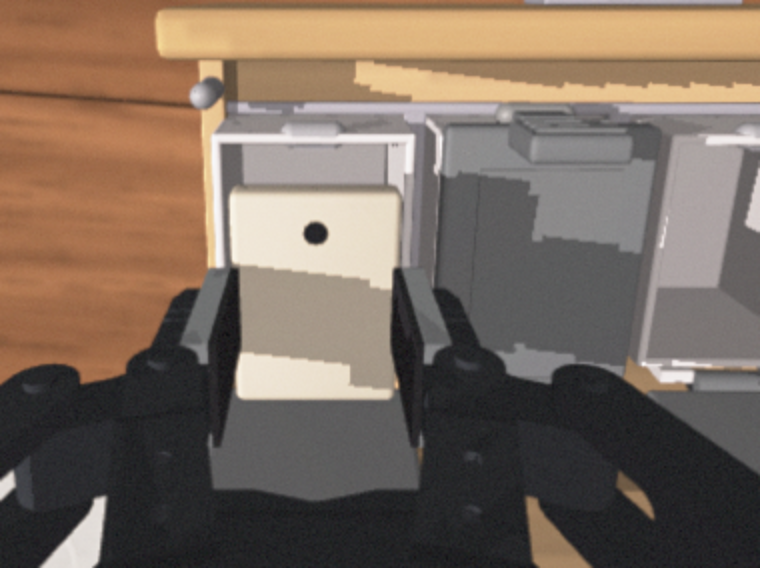

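The tile is centred over tube 4 in y, with the rim at crop columns 215–413 and the tile at 232–402. I'll check x from the near rim, at crop row 140.

Run:
```python
from h import *
z=.1143-.076
for u,v in ((215,138),(413,138),(314,133),(314,142)): print(tipt(u/2+100,v/2+100,z))
```

```text
[ 0.0311 -0.0282  0.0383]
[0.031  0.0282 0.0383]
[0.0325 0.     0.0383]
[0.0299 0.     0.0383]
```

```bash
python3 jog.py '0.02 -0.007 0 0.018 0 0 0;0.02 -0.007 0 0.018 0 0 0;0.02 -0.007 0 0.018 0 0 0;0.06 -0.007 0 0.018 0 0 0;0.06 -0.007 0 0.018 0 0 0;0.06 -0.007 0 0.018 0 0 0;0.06 -0.007 0 0.018 0 0 0;0.06 -0.007 0 -0.02 0 0 0;0.06 0 0 -0.06 0 0 0;0.06 0.06 0 -0.10 0 0 0;0.06 0.06 0 -0.12 0 0 0;0.06 0.06 0 -0.12 0 0 0;0.06 0.06 0 -0.12 0 0 0'
python3 - <<'E'
from h import *
p,im=shot("wrist","w6.png")
to(.5052,.1038,.094,.075)
E
```

```text
t: 6.87
tool_pos: [0.4436, 0.1003, 0.2473]
tool_rot: [-0.118, 3.131, 0.0]
contact_force: [-0.7, 0.6, -0.7]
opening: 0.0599
grip_force: 0.0
d [-0.0616 -0.0011  0.151 ] rz 0.0 t 6.9
```

View pics/w6.png

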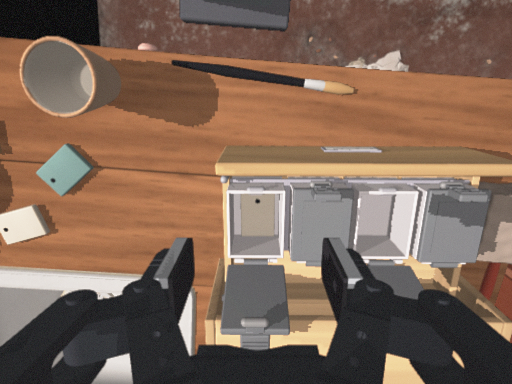

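Tile 1 lies flat in tube 4. The next one is teal, going to tube 2.

```bash
cat >> h.py <<'E'
S=dict(orange=(.4471,-.2332),white1=(.5549,-.192),teal=(.4798,-.1315))
E
python3 - <<'E'
from h import *
tiles("w7.png",{"teal":S["teal"]})
E
```

```text
teal ctr [ 0.4795 -0.1303] size 38 53 long -44.8 px [ 61. 171.] tool dx dy [-0.019  -0.2326] rz 0.858
```

```bash
python3 jog.py '0.06 -0.019 -0.233 0.08 0 0 0.858;0.06 -0.019 -0.233 0.08 0 0 0.858;0.06 -0.019 -0.233 0.08 0 0 0.858;0.06 -0.019 -0.233 0.08 0 0 0.858;0.06 -0.019 -0.233 0.08 0 0 0.858;0.06 -0.019 -0.233 0.08 0 0 0.858;0.06 -0.019 -0.233 0.08 0 0 0.858;0.06 -0.019 -0.233 0.08 0 0 0.858;0.06 -0.019 -0.233 0.12 0 0 0.858;0.06 -0.019 -0.233 0.16 0 0 0.858;0.06 -0.019 -0.233 0.2 0 0 0.858;0.06 -0.019 -0.233 0.23 0 0 0.858;0.06 -0.019 -0.233 0.244 0 0 0.858;0.06 -0.019 -0.233 0.244 0 0 0.858;0.06 -0.019 -0.233 0.244 0 0 0.858'
python3 jog.py '0.02 0 0 0 0 0 0;0.02 0 0 0 0 0 0;0.02 0 0 0 0 0 0;0.02 0 0 0 0 0 0;0.02 0 0 0 0 0 0;0.02 0 0 0 0 0 0;0.02 0 0 0 0 0 0;0.02 0 0 -0.03 0 0 0;0.02 0 0 -0.07 0 0 0;0.02 0 0 -0.11 0 0 0;0.02 0 0 -0.15 0 0 0;0.02 0 0 -0.18 0 0 0;0.02 0 0 -0.18 0 0 0' 50
python3 - <<'E'
from h import *
to(.489,.2370,.2,.075)
E
```

```text
t: 8.22
tool_pos: [0.4785, -0.1295, -0.0022]
tool_rot: [-1.191, -2.904, -0.0]
contact_force: [-0.1, -0.0, 0.7]
opening: 0.0604
grip_force: 0.0
t: 9.3
tool_pos: [0.4832, -0.1326, 0.1881]
tool_rot: [1.193, 2.891, -0.001]
contact_force: [-0.2, 0.5, 1.0]
opening: 0.0384
grip_force: 50.5
d [ 0.2564  0.2662 -0.014 ] rz -0.858 t 9.3
```

```bash
python3 jog.py '0.02 0.256 0.266 -0.014 0 0 -0.858;0.02 0.256 0.266 -0.014 0 0 -0.858;0.02 0.256 0.266 -0.014 0 0 -0.858;0.02 0.256 0.266 -0.014 0 0 -0.858;0.02 0.256 0.266 -0.014 0 0 -0.858;0.02 0.256 0.266 -0.014 0 0 -0.858;0.02 0.256 0.266 -0.014 0 0 -0.858;0.02 0.256 0.266 -0.014 0 0 -0.858;0.02 0.256 0.266 -0.014 0 0 -0.858;0.02 0.256 0.266 -0.014 0 0 -0.858;0.02 0.256 0.266 0.02 0 0 -0.858;0.02 0.256 0.266 0.06 0 0 -0.858;0.02 0.256 0.266 0.06 0 0 -0.858;0.02 0.256 0.266 0.06 0 0 -0.858'
python3 - <<'E'
from h import *
to(.4925,.237,.095,.075)
p,im=shot("wrist","w8.png")
# tile extent in tool frame & near rim: brightness profile along column
hsv=cv2.cvtColor(np.ascontiguousarray(im),cv2.COLOR_RGB2HSV).astype(int)
t=((hsv[:,:,0]>70)&(hsv[:,:,0]<105)&(hsv[:,:,1]>60)&(hsv[:,:,2]>60)).astype(np.uint8)
c=max(cv2.findContours(t,0,1)[0],key=cv2.contourArea); print("tile box",cv2.boundingRect(c),cv2.minAreaRect(c))
print("row",[(r,int(im[r,235:280].mean())) for r in range(150,200,2)])
z=monitor.get_obs()["tool_pos"][2]-.076
w=((hsv[:,:,1]<40)&(hsv[:,:,2]>200))
print([ (r,np.where(w[r,190:330])[0][[0,-1]]+190) for r in range(160,215,6) if w[r,190:330].any()],z)
E
```

```text
t: 10.47
tool_pos: [0.4829, 0.2372, 0.1162]
tool_rot: [0.117, -3.132, 0.003]
contact_force: [0.0, 0.7, 0.2]
opening: 0.0381
grip_force: 55.3
d [-0.0097 -0.0009  0.0212] rz -0.0 t 10.5Traceback (most recent call last):
  File "<stdin>", line 7, in <module>
ValueError: max() iterable argument is empty
```

```bash
python3 jog.py '0.02 -0.0085 0 0.02 0 0 0;0.02 -0.0085 0 0.02 0 0 0;0.02 -0.0085 0 0.02 0 0 0;0.06 -0.0085 0 0.02 0 0 0;0.06 -0.0085 0 0.02 0 0 0;0.06 -0.0085 0 0.02 0 0 0;0.06 -0.0085 0 0.02 0 0 0;0.06 -0.0085 0 -0.02 0 0 0;0.06 0 0 -0.06 0 0 0;0.06 0.06 0 -0.10 0 0 0;0.06 0.06 0 -0.12 0 0 0;0.06 0.06 0 -0.12 0 0 0'
python3 - <<'E'
from h import *
p,im=shot("wrist","w9.png")
to(.4925,.237,.21,.075)
cv2.imwrite("pics/w9z.png",cv2.resize(im[120:384,150:500],None,fx=2,fy=2)[:,:,::-1])
E
```

```text
t: 11.52
tool_pos: [0.4257, 0.2349, 0.2474]
tool_rot: [-0.12, 3.128, 0.006]
contact_force: [2.0, 0.5, 1.6]
opening: 0.0601
grip_force: 0.0
d [-0.0659 -0.003   0.0359] rz 0.001 t 11.6
```

View pics/w9z.png

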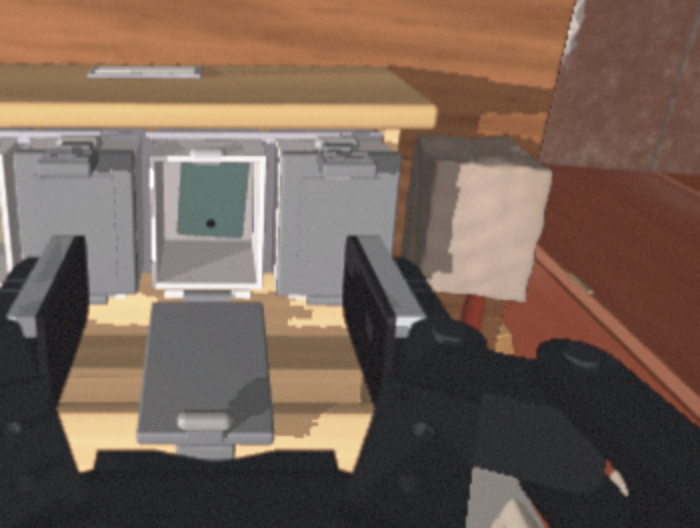

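The teal tile lies flat in tube 2. I'll refine the tube position from its rim at crop (152–265, 157–288).

Run:
```python
from h import *
p=cam("wrist"); g=lambda u,v,z:onz(p,u/2+150-.2,v/2+120-.2,z)[:2]
c=[g(*q,.076) for q in((152,157),(265,157),(155,288),(264,288))]; m=np.mean(c,0); print("tube2",m,[np.linalg.norm(c[i]-c[j]) for i,j in((0,1),(2,3),(0,2),(1,3))], "yaws",[np.arctan2(-(c[j]-c[i])[0],(c[j]-c[i])[1]) for i,j in((0,1),(2,3))])
print("fin1",g(346,163,.104),"fin3",g(66,160,.104))
for n,q in(("fin1",g(346,163,.104)),("fin3",g(66,160,.104))):
    y=.075; ex=np.array([np.cos(y),np.sin(y)]); ey=np.array([-ex[1],ex[0]]); print(n,(q-m)@ex,(q-m)@ey)
print("cabfront",[((g(u,v,.124)-m)@ex) for u,v in((90,470),(350,470),(180,475))])
to(*m,.21,.075)
```

```text
tube2 [0.494535   0.23736235] [np.float64(0.05710962378104324), np.float64(0.05872835222951584), np.float64(0.07445663638094499), np.float64(0.07450699792063456)] yaws [np.float64(0.07456362204246945), np.float64(0.07384674008216012)]
fin1 [0.44613769 0.29736209] fin3 [0.4542824  0.16866938]
fin1 -0.043765489084035006 0.06345746436268862
fin3 -0.045286577468519204 -0.06548374311719533
cabfront [np.float64(0.11144140460294126), np.float64(0.11169093930004498), np.float64(0.11475144005954004)]
d [-0.068  -0.0028  0.0359] rz 0.001 t 11.6
```

```bash
python3 jog.py '0 -0.176 -0.003 0.03 0 0 0;0 -0.176 -0.003 0.03 0 0 0;0 -0.176 -0.003 0.03 0 0 0;0 -0.176 -0.003 0.03 0 0 0;0 -0.176 -0.003 0.03 0 0 0;0 -0.176 -0.003 0.03 0 0 0;0 -0.176 -0.003 0.07 0 0 0;0 -0.176 -0.003 0.103 0 0 0;0 -0.176 -0.003 0.103 0 0 0;0 -0.176 -0.003 0.103 0 0 0'
python3 jog.py '0 0.029 0 -0.006 0 0 0;0 0.061 0 -0.012 0 0 0;0 0.086 0 -0.009 0 0 0;0 0.113 0 0 0 0 0;0 0.132 0 0.019 0 0 0;0 0.132 0 0.019 0 0 0;0 0.144 0 0.033 0 0 0;0 0.144 0 0.033 0 0 0'
python3 - <<'E'
from h import *
shot("side","s3.png"); shot("scene","c3.png")
E
```

```text
t: 12.4
tool_pos: [0.5986, 0.2436, 0.1335]
tool_rot: [0.118, -3.133, 0.002]
contact_force: [0.0, 0.3, 1.9]
opening: -0.0001
grip_force: 0.0
t: 13.07
tool_pos: [0.4572, 0.2334, 0.1042]
tool_rot: [-0.119, 3.139, 0.0]
contact_force: [-1.1, 0.2, -0.7]
opening: -0.0002
grip_force: 0.0
```

```bash
python3 jog.py '0 0.002 0 0.004 0 0 0;0 0.002 0 0.004 0 0 0;0 0.002 0 0.008 0 0 0;0 0.002 0 0.008 0 0 0;0 0.002 0 0.008 0 0 0'
python3 - <<'E'
from h import *
p,im=shot("side","s4.png")
print([round(float(x),1) for x in proj(p,np.array([.457,.2335,.104]))])
cv2.imwrite("pics/s4z.png",cv2.resize(im[110:270,85:285],None,fx=3,fy=3)[:,:,::-1])
E
```

```text
t: 13.58
tool_pos: [0.4571, 0.2336, 0.0976]
tool_rot: [-0.118, 3.138, 0.001]
contact_force: [-2.0, 0.0, 8.9]
opening: 0.0002
grip_force: 4.3
[157.4, 200.2]
```

View pics/s4z.png

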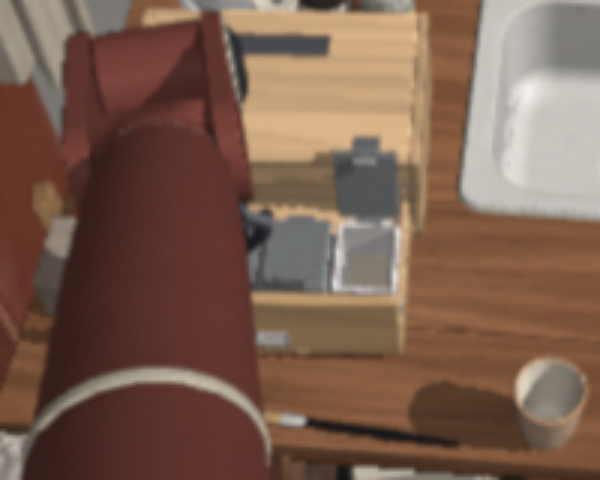

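```bash
cat >> h.py <<'E'
YAW=.0745; EX=np.array([np.cos(YAW),np.sin(YAW),0]); EY=np.array([-EX[1],EX[0],0]); EZ=np.array([0,0,1.])
T2=np.array([.4945,.2374,0.]); TUBE={n:T2+EY*.067*(2-n) for n in(1,2,3,4)}
def caps(f,n="wrist"):
    p,im=shot(n,f)
    def med(X):
        u,v=[int(round(q)) for q in proj(p,X)]
        return np.median(im[v-2:v+3,u-2:u+3].reshape(-1,3),0).astype(int).tolist() if 3<u<508 and 3<v<380 else None
    for k,c in TUBE.items():
        print(k,"centre z.084",[med(c+EX*dx+EZ*.084) for dx in(-.02,0,.02)],"open-cap z.128",med(c+EX*.055+EZ*.128),med(c+EX*.05+EZ*.108))
E
python3 jog.py '0 0 0 -0.04 0 0 0;0 0 0 -0.08 0 0 0;0 0.01 -0.05 -0.12 0 0 0;0 0.015 -0.07 -0.15 0 0 0;0 0.015 -0.07 -0.15 0 0 0;0 0.015 -0.07 -0.15 0 0 0'
python3 - <<'E'
from h import *
caps("w10.png"); print(TUBE)
E
```

```text
t: 14.13
tool_pos: [0.4483, 0.1608, 0.2506]
tool_rot: [-0.113, 3.131, 0.001]
contact_force: [0.3, -0.7, 0.4]
opening: 0.0002
grip_force: 0.0
1 centre z.084 [[146, 146, 146], [146, 146, 146], [146, 145, 146]] open-cap z.128 [100, 82, 64] [230, 194, 143]
2 centre z.084 [[147, 146, 146], [147, 147, 147], [147, 146, 147]] open-cap z.128 [42, 43, 46] [162, 131, 100]
3 centre z.084 [[149, 147, 148], [147, 146, 147], [104, 105, 104]] open-cap z.128 [34, 34, 37] [121, 122, 122]
4 centre z.084 [[175, 161, 144], [175, 160, 143], [134, 129, 128]] open-cap z.128 [39, 41, 43] [101, 99, 100]
{1: array([0.48951312, 0.30421415, 0.        ]), 2: array([0.4945, 0.2374, 0.    ]), 3: array([0.49948688, 0.17058585, 0.        ]), 4: array([0.50447377, 0.10377169, 0.        ])}
```

```bash
python3 jog.py '0 -0.16 -0.061 0.04 0 0 0;0 -0.16 -0.061 0.04 0 0 0;0 -0.16 -0.061 0.04 0 0 0;0 -0.16 -0.061 0.04 0 0 0;0 -0.16 -0.061 0.04 0 0 0;0 -0.16 -0.061 0.04 0 0 0;0 -0.16 -0.061 0.08 0 0 0;0 -0.16 -0.061 0.11 0 0 0;0 -0.16 -0.061 0.11 0 0 0;0 -0.16 -0.061 0.11 0 0 0'
python3 jog.py '0 0.029 0 -0.006 0 0 0;0 0.061 0 -0.012 0 0 0;0 0.086 0 -0.009 0 0 0;0 0.113 0 0.002 0 0 0;0 0.132 0 0.022 0 0 0;0 0.132 0 0.022 0 0 0;0 0.144 0 0.037 0 0 0;0 0.144 0 0.037 0 0 0;0 0.146 0 0.044 0 0 0;0 0.146 0 0.044 0 0 0;0 0.146 0 0.044 0 0 0'
python3 - <<'E'
from h import *
to(*TUBE[4][:2],.084,YAW)
E
```

```text
t: 15.02
tool_pos: [0.6073, 0.1143, 0.1327]
tool_rot: [0.12, -3.133, -0.0]
contact_force: [-0.1, 0.4, 0.7]
opening: 0.0002
grip_force: 0.0
t: 15.93
tool_pos: [0.4668, 0.1029, 0.0957]
tool_rot: [-0.118, 3.137, 0.001]
contact_force: [-6.2, -0.5, 11.7]
opening: 0.0003
grip_force: 5.7
d [-0.0376 -0.002   0.0118] rz 0.001 t 15.9
```

```bash
python3 jog.py '0.04 0 0 -0.04 0 0 0;0.04 0 0 -0.08 0 0 0;0.04 0.01 0.05 -0.12 0 0 0;0.04 0.015 0.07 -0.15 0 0 0;0.04 0.015 0.07 -0.15 0 0 0;0.04 0.015 0.07 -0.15 0 0 0'
python3 - <<'E'
from h import *
caps("w11.png")
# front panel near edge for drawer motion
p=cam("wrist"); im=cv2.imread("pics/w11.png"); cv2.imwrite("pics/w11z.png",cv2.resize(im[120:330,190:490],None,fx=2.6,fy=2.6))
to(*(TUBE[3]-.042*EX)[:2],.14,YAW)
E
```

```text
t: 16.43
tool_pos: [0.4469, 0.1735, 0.248]
tool_rot: [-0.123, 3.129, 0.003]
contact_force: [0.3, 0.2, -0.3]
opening: 0.04
grip_force: 0.0
1 centre z.084 [[147, 146, 147], [147, 147, 147], [147, 145, 147]] open-cap z.128 [35, 37, 37] [212, 170, 127]
2 centre z.084 [[148, 146, 147], [147, 147, 147], [121, 120, 121]] open-cap z.128 [36, 36, 39] [140, 141, 142]
3 centre z.084 [[149, 147, 147], [149, 147, 147], [148, 148, 148]] open-cap z.128 [156, 125, 95] [132, 106, 83]
4 centre z.084 [[149, 146, 149], [148, 148, 149], [147, 147, 147]] open-cap z.128 [39, 41, 43] [40, 40, 42]
d [-0.0108 -0.0055  0.1046] rz 0.003 t 16.5
```

View pics/w11z.png

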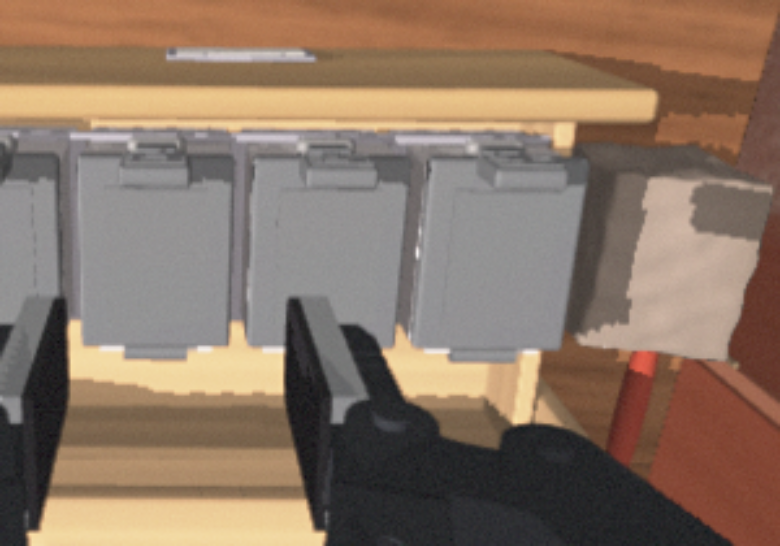

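All four caps read as shut, and cap 3's fin top is at about (154,160) in the crop. I'll check its position and the drawer front's right corner at (657,90).

Run:
```python
from h import *
p=cam("wrist"); g=lambda u,v,z:onz(p,u/2.6+190-.3,v/2.6+120-.3,z)
for n,a,z in(("fin3",(154,161),.104),("fin1",(521,162),.104),("cap3back",(157,346),.084),("cap1back",(487,349),.084),("frontL",(657,90),.11)):
    q=g(*a,z)-T2; print(n,round(q@EX,4),round(q@EY,4))
```

```text
fin3 -0.0484 -0.069
fin1 -0.0483 0.0581
cap3back 0.0335 -0.0688
cap1back 0.0343 0.0624
frontL -0.0747 0.097
```

Run:
```python
from h import *
to(*(T2-.044*EX-.068*EY)[:2],.091,YAW)
```

```text
d [-0.0085 -0.0065  0.1536] rz 0.003 t 16.5
```

```bash
python3 jog.py '0.045 -0.0085 -0.0065 0.04 0 0 0;0.045 -0.0085 -0.0065 0.08 0 0 0;0.045 -0.0085 -0.0065 0.118 0 0 0;0.045 -0.0085 -0.0065 0.118 0 0 0;0.045 -0.0085 -0.0065 0.118 0 0 0'
python3 - <<'E'
from h import *
to(*(T2-.044*EX-.068*EY)[:2],.091,YAW)
E
```

```text
t: 16.9
tool_pos: [0.4507, 0.1638, 0.1196]
tool_rot: [0.116, -3.131, 0.003]
contact_force: [0.9, 0.2, 0.2]
opening: 0.0446
grip_force: 0.0
d [-0.0054  0.0022  0.0285] rz -0.0 t 16.9
```

```bash
python3 jog.py '0.045 -0.005 0.002 0.012 0 0 0;0.045 -0.005 0.002 0.026 0 0 0;0.045 -0.005 0.002 0.026 0 0 0;0.045 -0.005 0.002 0.026 0 0 0;0.01 -0.005 0.002 0.026 0 0 0;0.01 -0.005 0.002 0.026 0 0 0;0.01 -0.005 0.002 0.026 0 0 0;0.01 -0.005 0.002 0.026 0 0 0;0.01 -0.005 0.002 0.026 0 0 0;0.01 -0.005 0.002 0.026 0 0 0' 40
```

```text
t: 17.73
tool_pos: [0.4589, 0.1673, 0.0981]
tool_rot: [-0.118, 3.137, -0.001]
contact_force: [2.3, -4.5, 2.7]
opening: 0.0231
grip_force: 39.2
```

```bash
python3 jog.py '0.01 -0.001 0 -0.008 0 0 0;0.01 -0.003 0 -0.016 0 0 0;0.01 -0.008 0 -0.026 0 0 0;0.01 -0.012 0 -0.034 0 0 0;0.01 -0.012 0 -0.034 0 0 0'
python3 jog.py '0.045 0 0 0 0 0 0;0.045 0 0 0 0 0 0;0.045 0 0 0 0 0 0;0.045 0.02 0 -0.03 0 0 0;0.045 0.02 0 -0.07 0 0 0;0.045 0.02 0 -0.11 0 0 0;0.045 0.02 0 -0.12 0 0 0;0.045 0.02 0 -0.12 0 0 0'
python3 - <<'E'
from h import *
caps("w12.png")
to(*(T2-.044*EX+.063*EY)[:2],.125,YAW)
E
```

```text
t: 18.15
tool_pos: [0.4718, 0.1682, 0.1322]
tool_rot: [-0.118, 3.136, -0.001]
contact_force: [5.1, -3.8, -5.0]
opening: 0.0229
grip_force: 39.4
t: 18.82
tool_pos: [0.452, 0.1679, 0.2564]
tool_rot: [-0.119, 3.131, 0.003]
contact_force: [-0.1, 0.6, 0.4]
opening: 0.0446
grip_force: 0.0
1 centre z.084 [[143, 143, 144], [144, 144, 145], [144, 144, 144]] open-cap z.128 [99, 82, 63] [207, 166, 125]
2 centre z.084 [[146, 144, 144], [146, 144, 145], [145, 144, 145]] open-cap z.128 [78, 74, 77] [89, 88, 88]
3 centre z.084 [[183, 174, 172], [182, 173, 172], [151, 144, 142]] open-cap z.128 [99, 99, 100] [99, 98, 99]
4 centre z.084 [[146, 144, 145], [146, 145, 147], [145, 144, 145]] open-cap z.128 [67, 63, 67] [105, 103, 105]
d [-0.0044  0.1293  0.1285] rz 0.001 t 18.9
```

```bash
python3 jog.py '0.045 -0.004 0.129 0.05 0 0 0;0.045 -0.004 0.129 0.05 0 0 0;0.045 -0.004 0.129 0.05 0 0 0;0.045 -0.004 0.129 0.08 0 0 0;0.045 -0.004 0.129 0.12 0 0 0;0.045 -0.004 0.129 0.12 0 0 0;0.045 -0.004 0.129 0.12 0 0 0'
python3 - <<'E'
from h import *
to(*(T2-.044*EX+.064*EY)[:2],.095,YAW)
p=cam("wrist");shot("wrist","w13.png")
E
```

```text
t: 19.45
tool_pos: [0.441, 0.2946, 0.1267]
tool_rot: [0.119, -3.13, 0.006]
contact_force: [-0.3, -0.6, -0.2]
opening: 0.0448
grip_force: 0.0
d [-0.0054  0.0031  0.0317] rz 0.001 t 19.4
```

```bash
python3 jog.py '0.045 -0.005 0.003 0.016 0 0 0;0.045 -0.005 0.003 0.03 0 0 0;0.045 -0.005 0.003 0.03 0 0 0;0.045 -0.005 0.003 0.03 0 0 0;0.01 -0.005 0.003 0.03 0 0 0;0.01 -0.005 0.003 0.03 0 0 0;0.01 -0.005 0.003 0.03 0 0 0;0.01 -0.005 0.003 0.03 0 0 0;0.01 -0.005 0.003 0.03 0 0 0;0.01 -0.005 0.003 0.03 0 0 0' 40
```

```text
t: 20.33
tool_pos: [0.4498, 0.2995, 0.1022]
tool_rot: [-0.118, 3.137, 0.001]
contact_force: [1.1, 0.4, 3.3]
opening: 0.0098
grip_force: 1.3
```

```bash
python3 jog.py '0.045 0 0 0 0 0 0;0.045 0 0 0 0 0 0;0.045 0 0 0 0 0 0;0.045 0 0 0.008 0 0 0;0.045 0 0 0.008 0 0 0;0.045 0 0 0.008 0 0 0;0.045 0 0 0.008 0 0 0'
python3 jog.py '0.01 0 0 0 0 0 0;0.01 0 0 0 0 0 0;0.01 0 0 0 0 0 0;0.01 0 0 0 0 0 0;0.01 0 0 0 0 0 0;0.01 0 0 0 0 0 0;0.01 0 0 0 0 0 0' 40
```

```text
t: 20.92
tool_pos: [0.4487, 0.2991, 0.0926]
tool_rot: [0.118, -3.138, 0.001]
contact_force: [0.5, 0.2, -0.3]
opening: 0.0449
grip_force: 0.0
t: 21.5
tool_pos: [0.449, 0.2998, 0.0935]
tool_rot: [0.118, -3.139, -0.002]
contact_force: [-2.9, 5.6, 1.1]
opening: 0.024
grip_force: 39.3
```

Held on fin 1 this time (24 mm). Lifting it now.

```bash
python3 jog.py '0.01 -0.001 0 -0.008 0 0 0;0.01 -0.003 0 -0.016 0 0 0;0.01 -0.008 0 -0.026 0 0 0;0.01 -0.012 0 -0.034 0 0 0;0.01 -0.012 0 -0.034 0 0 0'
python3 jog.py '0.06 0 0 0 0 0 0;0.06 0 0 0 0 0 0;0.06 0 0 0 0 0 0;0.06 0.02 0 -0.03 0 0 0;0.06 0.02 0 -0.07 0 0 0;0.06 0.02 0 -0.11 0 0 0;0.06 0.02 0 -0.12 0 0 0;0.06 0.02 0 -0.12 0 0 0'
python3 - <<'E'
from h import *
caps("w14.png")
to(.50,-.12,.28,YAW)
E
```

```text
t: 21.92
tool_pos: [0.4632, 0.3009, 0.1287]
tool_rot: [-0.118, 3.134, 0.003]
contact_force: [3.8, 5.2, -5.5]
opening: 0.0239
grip_force: 39.7
t: 22.58
tool_pos: [0.4433, 0.2994, 0.2528]
tool_rot: [-0.118, 3.131, 0.005]
contact_force: [0.5, 0.1, 0.3]
opening: 0.06
grip_force: 0.0
1 centre z.084 [[191, 183, 181], [191, 182, 181], [158, 151, 150]] open-cap z.128 [104, 104, 105] [103, 104, 105]
2 centre z.084 [[153, 151, 153], [153, 151, 153], [151, 151, 152]] open-cap z.128 [33, 31, 32] [34, 31, 34]
3 centre z.084 [[185, 176, 175], [189, 179, 179], [157, 149, 148]] open-cap z.128 [103, 103, 105] [103, 103, 103]
4 centre z.084 [[154, 152, 155], [151, 150, 153], [151, 149, 151]] open-cap z.128 [93, 76, 62] [126, 103, 78]
d [-0.0264 -0.422  -0.0307] rz 0.001 t 22.6
```

Caps 1 and 3 are open. Moving over to look at the remaining tiles.

```bash
python3 jog.py '0.06 -0.026 -0.44 -0.03 0 0 0;0.06 -0.026 -0.44 -0.03 0 0 0;0.06 -0.026 -0.44 -0.03 0 0 0;0.06 -0.026 -0.44 -0.03 0 0 0;0.06 -0.026 -0.44 -0.03 0 0 0;0.06 -0.026 -0.44 -0.03 0 0 0;0.06 -0.026 -0.44 -0.03 0 0 0;0.06 -0.026 -0.44 -0.03 0 0 0;0.06 -0.026 -0.44 -0.03 0 0 0;0.06 -0.026 -0.44 -0.03 0 0 0;0.06 -0.026 -0.44 -0.03 0 0 0;0.06 -0.026 -0.44 -0.03 0 0 0;0.06 -0.026 -0.44 -0.03 0 0 0'
python3 - <<'E'
from h import *
tiles("w15.png",{k:S[k] for k in("orange","white1")})
print(monitor.get_obs()["tool_pos"])
E
```

```text
t: 23.72
tool_pos: [0.4991, -0.139, 0.2746]
tool_rot: [0.113, -3.135, -0.003]
contact_force: [-0.4, 0.4, -0.3]
opening: 0.0597
grip_force: 0.0
orange ctr [ 0.4466 -0.2333] size 38 54 long -85.8 px [183. 104.] tool dx dy [ 0.0592 -0.0902] rz 1.57
white1 ctr [ 0.5551 -0.1919] size 39 53 long -69.7 px [214. 192.] tool dx dy [-0.052  -0.0568] rz 1.288
[ 0.4992267  -0.13796606  0.27493418]
```

```bash
python3 jog.py '0.053 -0.052 -0.056 0.12 0 0 1.288;0.053 -0.052 -0.056 0.12 0 0 1.288;0.053 -0.052 -0.056 0.12 0 0 1.288;0.053 -0.052 -0.056 0.12 0 0 1.288;0.053 -0.052 -0.056 0.12 0 0 1.288;0.053 -0.052 -0.056 0.12 0 0 1.288;0.053 -0.052 -0.056 0.12 0 0 1.288;0.053 -0.052 -0.056 0.16 0 0 1.288;0.053 -0.052 -0.056 0.2 0 0 1.288;0.053 -0.052 -0.056 0.22 0 0 1.288;0.053 -0.052 -0.056 0.24 0 0 1.288;0.053 -0.052 -0.056 0.24 0 0 1.288;0.053 -0.052 -0.056 0.24 0 0 1.288'
python3 - <<'E'
from h import *
to(.5551,-.1919,0,np.radians(20.3-90))
E
```

```text
t: 24.85
tool_pos: [0.5548, -0.1879, 0.0355]
tool_rot: [-1.784, -2.581, 0.001]
contact_force: [-0.0, 0.1, -0.4]
opening: 0.0529
grip_force: 0.0
d [-0.0039 -0.001   0.0355] rz 0.007 t 24.9
```

```bash
python3 jog.py '0.053 -0.003 -0.001 0.02 0 0 0;0.053 -0.003 -0.001 0.034 0 0 0;0.053 -0.003 -0.001 0.034 0 0 0;0.053 -0.003 -0.001 0.034 0 0 0;0.02 -0.003 -0.001 0.034 0 0 0;0.02 -0.003 -0.001 0.034 0 0 0;0.02 -0.003 -0.001 0.034 0 0 0;0.02 -0.003 -0.001 0.034 0 0 0;0.02 -0.003 -0.001 0.034 0 0 0;0.02 -0.003 -0.001 0.034 0 0 0;0.02 -0.003 -0.001 0 0 0 0;0.02 -0.003 -0.001 -0.04 0 0 0;0.02 -0.003 -0.001 -0.08 0 0 0;0.02 -0.003 -0.001 -0.12 0 0 0;0.02 -0.003 -0.001 -0.16 0 0 0;0.02 -0.003 -0.001 -0.17 0 0 0;0.02 -0.003 -0.001 -0.17 0 0 0' 50
python3 - <<'E'
from h import *
to(*(TUBE[3]-.006*EX)[:2],.2,YAW)
p,im=shot("wrist","w16.png")
E
```

```text
t: 26.27
tool_pos: [0.5586, -0.1944, 0.2128]
tool_rot: [1.785, 2.574, 0.002]
contact_force: [-0.1, -0.3, 0.4]
opening: 0.0376
grip_force: 50.1
d [0.3643 0.0667 0.0107] rz -1.287 t 26.3
```

```bash
python3 jog.py '0.02 0.364 0.067 0.005 0 0 -1.287;0.02 0.364 0.067 0.005 0 0 -1.287;0.02 0.364 0.067 0.005 0 0 -1.287;0.02 0.364 0.067 0.005 0 0 -1.287;0.02 0.364 0.067 0.005 0 0 -1.287;0.02 0.364 0.067 0.005 0 0 -1.287;0.02 0.364 0.067 0.005 0 0 -1.287;0.02 0.364 0.067 0.005 0 0 -1.287;0.02 0.364 0.067 0.005 0 0 -1.287;0.02 0.364 0.067 0.005 0 0 -1.287;0.02 0.364 0.067 0.005 0 0 -1.287;0.02 0.364 0.067 0.04 0 0 -1.287;0.02 0.364 0.067 0.08 0 0 -1.287;0.02 0.364 0.067 0.08 0 0 -1.287;0.02 0.364 0.067 0.08 0 0 -1.287'
python3 - <<'E'
from h import *
to(*(TUBE[3]-.002*EX-.001*EY)[:2],.095,YAW)
p,im=shot("wrist","w17.png"); g=cv2.cvtColor(im,cv2.COLOR_RGB2GRAY).astype(int)
z=monitor.get_obs()["tool_pos"][2]-.076
print("rows",[(r,int(g[r,240:275].mean())) for r in range(150,200,2)])
r=195; print("cols",[(c,int(g[188:192,c].mean())) for c in list(range(196,226,2))+list(range(290,320,2))]);
E
```

```text
t: 27.57
tool_pos: [0.4876, 0.1704, 0.122]
tool_rot: [0.116, -3.128, 0.003]
contact_force: [0.1, -0.1, -0.4]
opening: 0.0377
grip_force: 50.4
d [-0.0102 -0.0017  0.0269] rz -0.0 t 27.6
rows [(150, 165), (152, 185), (154, 187), (156, 152), (158, 133), (160, 130), (162, 148), (164, 167), (166, 189), (168, 230), (170, 223), (172, 144), (174, 169), (176, 166), (178, 166), (180, 166), (182, 166), (184, 166), (186, 166), (188, 165), (190, 124), (192, 133), (194, 197), (196, 225), (198, 226)]
cols [(196, 96), (198, 97), (200, 97), (202, 106), (204, 119), (206, 128), (208, 177), (210, 162), (212, 96), (214, 98), (216, 120), (218, 119), (220, 117), (222, 145), (224, 144), (290, 127), (292, 155), (294, 157), (296, 157), (298, 173), (300, 248), (302, 239), (304, 144), (306, 119), (308, 121), (310, 98), (312, 97), (314, 213), (316, 120), (318, 61)]
```

Run:
```python
from h import *
for q in((257,169),(209,190),(301,190)): print(tipt(*q,.046))
```

```text
[ 0.0293 -0.      0.046 ]
[ 0.0163 -0.0291  0.046 ]
[0.0162 0.0266 0.046 ]
```

```bash
python3 jog.py '0.02 -0.008 -0.001 0.024 0 0 0;0.02 -0.008 -0.001 0.024 0 0 0;0.02 -0.008 -0.001 0.024 0 0 0;0.06 -0.008 -0.001 0.024 0 0 0;0.06 -0.008 -0.001 0.024 0 0 0;0.06 -0.008 -0.001 0.024 0 0 0;0.06 -0.008 -0.001 0.024 0 0 0;0.06 -0.008 -0.001 -0.02 0 0 0;0.06 0 0 -0.06 0 0 0;0.06 0.06 0 -0.10 0 0 0;0.06 0.06 0 -0.12 0 0 0;0.06 0.06 0 -0.12 0 0 0'
python3 - <<'E'
from h import *
p,im=shot("wrist","w18.png"); hsv=cv2.cvtColor(np.ascontiguousarray(im),cv2.COLOR_RGB2HSV).astype(int)
m=((hsv[:,:,1]>20)&(hsv[:,:,1]<80)&(hsv[:,:,2]>110)&(hsv[:,:,0]>12)&(hsv[:,:,0]<30)).astype(np.uint8)
w=np.zeros_like(m); 
P=np.array([proj(p,TUBE[3]-.003*EX+a*.034*EX+b*.026*EY+.031*EZ) for a,b in((-1,-1),(-1,1),(1,1),(1,-1))],np.int32); cv2.fillPoly(w,[P],1)
c=max(cv2.findContours(m*w,0,1)[0],key=cv2.contourArea)
Q=np.array([onz(p,*q[0],.031)[:2] for q in c],np.float32); (x,y),s,a=cv2.minAreaRect(Q*1000); d=np.array([x/1000,y/1000,0])-TUBE[3]
print("tile in tube3:",d@EX,d@EY,s,a)
to(-.018*EX[0]+S["orange"][0],S["orange"][1],.2)
E
```

```text
t: 28.62
tool_pos: [0.432, 0.1674, 0.2553]
tool_rot: [-0.118, 3.128, 0.004]
contact_force: [1.4, -0.6, 1.1]
opening: 0.06
grip_force: 0.0
tile in tube3: 0.001182497020506346 0.0003951663066874421 (53.391746520996094, 39.31120681762695) 4.8905768394470215
d [ 0.0339 -0.3992  0.0525] rz None t 28.7
```

```bash
python3 jog.py '0.055 0.05 -0.398 0 0 0 0;0.055 0.05 -0.398 0 0 0 0;0.055 0.05 -0.398 0 0 0 0;0.055 0.05 -0.398 0 0 0 0;0.055 0.05 -0.398 0 0 0 0;0.055 0.05 -0.398 0 0 0 0;0.055 0.05 -0.398 0 0 0 0;0.055 0.05 -0.398 0 0 0 0;0.055 0.05 -0.398 0 0 0 0;0.055 0.05 -0.398 0 0 0 0;0.055 0.05 -0.398 0 0 0 0;0.055 0.05 -0.398 0 0 0 0'
python3 - <<'E'
from h import *
tiles("w19.png",{"orange":S["orange"]})
o=monitor.get_obs(); print(o["tool_pos"],o["q"])
E
```

```text
t: 29.67
tool_pos: [0.4108, -0.2349, 0.246]
tool_rot: [0.112, -3.138, -0.003]
contact_force: [-0.3, -0.9, -0.2]
opening: 0.0552
grip_force: 0.0
orange ctr [ 0.447 -0.233] size 37 53 long -86.0 px [257. 185.] tool dx dy [-0.0363 -0.0006] rz -1.569
[ 0.4110301  -0.23393551  0.24616983] [-6.75219530e-01 -3.31463261e-01  1.93484703e+00  4.26177669e-04
  1.54047233e+00 -2.31907262e+00]
```

```bash
python3 jog.py '0.055 -0.036 0 0.1 0 0 1.572;0.055 -0.036 0 0.1 0 0 1.572;0.055 -0.036 0 0.1 0 0 1.572;0.055 -0.036 0 0.1 0 0 1.572;0.055 -0.036 0 0.1 0 0 1.572;0.055 -0.036 0 0.1 0 0 1.572;0.055 -0.036 0 0.1 0 0 1.572;0.055 -0.036 0 0.1 0 0 1.572;0.055 -0.036 0 0.1 0 0 1.572;0.055 -0.036 0 0.14 0 0 1.572;0.055 -0.036 0 0.17 0 0 1.572;0.055 -0.036 0 0.2 0 0 1.572;0.055 -0.036 0 0.21 0 0 1.572;0.055 -0.036 0 0.21 0 0 1.572;0.055 -0.036 0 0.21 0 0 1.572'
python3 - <<'E'
from h import *
to(.4468,-.233,0,np.radians(4.1-90))
E
```

```text
t: 30.97
tool_pos: [0.4471, -0.2297, 0.0367]
tool_rot: [-2.133, -2.304, 0.0]
contact_force: [0.4, -0.3, 1.2]
opening: 0.055
grip_force: 0.0
d [-0.0033 -0.0005  0.0367] rz 0.005 t 31.0
```

```bash
python3 jog.py '0.055 -0.003 0 0.02 0 0 0;0.055 -0.003 0 0.035 0 0 0;0.055 -0.003 0 0.035 0 0 0;0.055 -0.003 0 0.035 0 0 0;0.02 -0.003 0 0.035 0 0 0;0.02 -0.003 0 0.035 0 0 0;0.02 -0.003 0 0.035 0 0 0;0.02 -0.003 0 0.035 0 0 0;0.02 -0.003 0 0.035 0 0 0;0.02 -0.003 0 0.035 0 0 0;0.02 -0.003 0 0 0 0 0;0.02 -0.003 0 -0.04 0 0 0;0.02 -0.003 0 -0.08 0 0 0;0.02 -0.003 0 -0.12 0 0 0;0.02 -0.003 0 -0.16 0 0 0;0.02 -0.003 0 -0.19 0 0 0;0.02 -0.003 0 -0.19 0 0 0' 50
python3 - <<'E'
from h import *
to(*(TUBE[1]-.012*EX-.001*EY)[:2],.22,YAW)
print(monitor.get_obs()["q"])
E
```

```text
t: 32.38
tool_pos: [0.4507, -0.2365, 0.2371]
tool_rot: [2.128, 2.29, 0.003]
contact_force: [0.4, 1.0, 0.6]
opening: 0.0375
grip_force: 50.2
d [0.5356 0.0661 0.0124] rz 1.57 t 32.4
[-6.29501879e-01 -2.44540854e-01  1.88039089e+00 -2.28253083e-05
  1.48987925e+00 -7.02884725e-01]
```

```bash
python3 jog.py '0.02 0.536 0.066 0.005 0 0 -1.572;0.02 0.536 0.066 0.005 0 0 -1.572;0.02 0.536 0.066 0.005 0 0 -1.572;0.02 0.536 0.066 0.005 0 0 -1.572;0.02 0.536 0.066 0.005 0 0 -1.572;0.02 0.536 0.066 0.005 0 0 -1.572;0.02 0.536 0.066 0.005 0 0 -1.572;0.02 0.536 0.066 0.005 0 0 -1.572;0.02 0.536 0.066 0.005 0 0 -1.572;0.02 0.536 0.066 0.005 0 0 -1.572;0.02 0.536 0.066 0.005 0 0 -1.572;0.02 0.536 0.066 0.005 0 0 -1.572;0.02 0.536 0.066 0.005 0 0 -1.572;0.02 0.536 0.066 0.005 0 0 -1.572;0.02 0.536 0.066 0.04 0 0 -1.572;0.02 0.536 0.066 0.08 0 0 -1.572;0.02 0.536 0.066 0.105 0 0 -1.572;0.02 0.536 0.066 0.105 0 0 -1.572;0.02 0.536 0.066 0.105 0 0 -1.572'
python3 - <<'E'
from h import *
to(*(TUBE[1]-.002*EX-.001*EY)[:2],.095,YAW)
p,im=shot("wrist","w20.png"); g=cv2.cvtColor(im,cv2.COLOR_RGB2GRAY).astype(int)
print("rows",[(r,int(g[r,240:275].mean())) for r in range(150,190,2)])
print("cols",[(c,int(g[184:188,c].mean())) for c in list(range(196,226,2))+list(range(286,320,2))]);
E
```

```text
t: 33.97
tool_pos: [0.473, 0.3044, 0.1208]
tool_rot: [0.116, -3.136, 0.002]
contact_force: [-0.6, 0.2, 0.2]
opening: 0.0376
grip_force: 50.3
d [-0.0145 -0.0024  0.0257] rz -0.001 t 34.0
rows [(150, 209), (152, 211), (154, 213), (156, 209), (158, 153), (160, 206), (162, 201), (164, 152), (166, 149), (168, 136), (170, 154), (172, 177), (174, 194), (176, 233), (178, 242), (180, 161), (182, 179), (184, 181), (186, 181), (188, 181)]
cols [(196, 107), (198, 107), (200, 110), (202, 129), (204, 125), (206, 179), (208, 167), (210, 107), (212, 108), (214, 107), (216, 106), (218, 106), (220, 164), (222, 181), (224, 182), (286, 182), (288, 182), (290, 139), (292, 224), (294, 223), (296, 223), (298, 227), (300, 247), (302, 242), (304, 136), (306, 143), (308, 131), (310, 79), (312, 80), (314, 80), (316, 81), (318, 82)]
```

```bash
python3 jog.py '0.02 -0.0145 -0.002 0.024 0 0 0;0.02 -0.0145 -0.002 0.024 0 0 0;0.02 -0.0145 -0.002 0.024 0 0 0;0.06 -0.0145 -0.002 0.024 0 0 0;0.06 -0.0145 -0.002 0.024 0 0 0;0.06 -0.0145 -0.002 0.024 0 0 0;0.06 -0.0145 -0.002 0.024 0 0 0;0.06 -0.0145 -0.002 -0.02 0 0 0;0.06 0 0 -0.06 0 0 0;0.06 0.05 0 -0.10 0 0 0;0.06 0.05 0 -0.12 0 0 0;0.06 0.05 0 -0.12 0 0 0'
python3 - <<'E'
from h import *
p,im=shot("wrist","w21.png"); hsv=cv2.cvtColor(np.ascontiguousarray(im),cv2.COLOR_RGB2HSV).astype(int)
m=((hsv[:,:,1]>75)&(hsv[:,:,2]>80)&(hsv[:,:,0]>6)&(hsv[:,:,0]<24)).astype(np.uint8)
w=np.zeros_like(m); 
P=np.array([proj(p,TUBE[1]-.003*EX+a*.034*EX+b*.026*EY+.031*EZ) for a,b in((-1,-1),(-1,1),(1,1),(1,-1))],np.int32); cv2.fillPoly(w,[P],1)
c=max(cv2.findContours(m*w,0,1)[0],key=cv2.contourArea)
Q=np.array([onz(p,*q[0],.031)[:2] for q in c],np.float32); (x,y),s,a=cv2.minAreaRect(Q*1000); d=np.array([x/1000,y/1000,0])-TUBE[1]
print("tile in tube1:",d@EX,d@EY,s,a)
to(*(TUBE[1]+.106*EX-.001*EY)[:2],.21,YAW)
E
```

```text
t: 35.02
tool_pos: [0.4249, 0.3033, 0.2518]
tool_rot: [-0.119, 3.127, 0.01]
contact_force: [1.4, 0.2, 1.2]
opening: 0.06
grip_force: 0.0
tile in tube1: -0.0001946022984079935 0.0009597322833301968 (48.422481536865234, 39.25726318359375) 4.200506210327148
d [-0.1698 -0.0048  0.0403] rz 0.001 t 35.1
```

```bash
python3 jog.py '0 -0.17 -0.004 0.03 0 0 0;0 -0.17 -0.004 0.03 0 0 0;0 -0.17 -0.004 0.03 0 0 0;0 -0.17 -0.004 0.03 0 0 0;0 -0.17 -0.004 0.03 0 0 0;0 -0.17 -0.004 0.04 0 0 0;0 -0.17 -0.004 0.08 0 0 0;0 -0.17 -0.004 0.11 0 0 0;0 -0.17 -0.004 0.11 0 0 0;0 -0.17 -0.004 0.11 0 0 0'
python3 jog.py '0 0.029 0 -0.006 0 0 0;0 0.061 0 -0.012 0 0 0;0 0.086 0 -0.009 0 0 0;0 0.113 0 0.002 0 0 0;0 0.132 0 0.022 0 0 0;0 0.132 0 0.022 0 0 0;0 0.144 0 0.037 0 0 0;0 0.144 0 0.037 0 0 0;0 0.146 0 0.044 0 0 0;0 0.146 0 0.044 0 0 0;0 0.146 0 0.044 0 0 0'
python3 jog.py '0 0 0 -0.04 0 0 0;0 0 0 -0.08 0 0 0;0 0.01 -0.05 -0.12 0 0 0;0 0.015 -0.07 -0.15 0 0 0;0 0.015 -0.07 -0.15 0 0 0;0 0.015 -0.07 -0.15 0 0 0'
python3 - <<'E'
from h import *
caps("w22.png")
to(*(TUBE[3]+.106*EX-.001*EY)[:2],.21,YAW)
E
```

```text
t: 35.9
tool_pos: [0.5919, 0.3098, 0.1305]
tool_rot: [0.117, -3.135, 0.002]
contact_force: [-0.3, 0.2, -0.0]
opening: 0.0002
grip_force: 0.0
t: 36.82
tool_pos: [0.4506, 0.3004, 0.0932]
tool_rot: [-0.117, 3.137, 0.003]
contact_force: [-6.8, -2.5, 13.7]
opening: 0.0003
grip_force: 7.0
t: 37.32
tool_pos: [0.4417, 0.2274, 0.2455]
tool_rot: [-0.112, 3.129, 0.004]
contact_force: [0.8, 0.1, 1.0]
opening: 0.0003
grip_force: 0.0
1 centre z.084 [[154, 152, 152], [152, 152, 152], [152, 151, 152]] open-cap z.128 [38, 39, 41] [116, 95, 73]
2 centre z.084 [[153, 152, 152], [153, 151, 152], [122, 121, 123]] open-cap z.128 [37, 36, 39] [65, 64, 66]
3 centre z.084 [[182, 166, 150], [176, 161, 145], [158, 151, 149]] open-cap z.128 [40, 41, 44] [104, 103, 105]
4 centre z.084 [[152, 152, 153], [151, 151, 153], [152, 150, 153]] open-cap z.128 [104, 86, 66] [103, 85, 66]
d [-0.1603 -0.0625  0.0334] rz -0.002 t 37.4
```

Cap 1 is shut. Now cap 3.

```bash
python3 jog.py '0 -0.162 -0.062 0.03 0 0 0;0 -0.162 -0.062 0.03 0 0 0;0 -0.162 -0.062 0.03 0 0 0;0 -0.162 -0.062 0.03 0 0 0;0 -0.162 -0.062 0.03 0 0 0;0 -0.162 -0.062 0.04 0 0 0;0 -0.162 -0.062 0.08 0 0 0;0 -0.162 -0.062 0.104 0 0 0;0 -0.162 -0.062 0.104 0 0 0;0 -0.162 -0.062 0.104 0 0 0'
python3 jog.py '0 0.029 0 -0.006 0 0 0;0 0.061 0 -0.012 0 0 0;0 0.086 0 -0.009 0 0 0;0 0.113 0 0.002 0 0 0;0 0.132 0 0.022 0 0 0;0 0.132 0 0.022 0 0 0;0 0.144 0 0.037 0 0 0;0 0.144 0 0.037 0 0 0;0 0.146 0 0.044 0 0 0;0 0.146 0 0.044 0 0 0;0 0.146 0 0.044 0 0 0'
python3 jog.py '0 0 0 -0.04 0 0 0;0 0 0 -0.08 0 0 0;0 0.03 0 -0.12 0 0 0;0 0.05 0 -0.15 0 0 0;0 0.05 0 -0.15 0 0 0;0 0.05 0 -0.15 0 0 0;0 0.05 0 -0.15 0 0 0'
python3 - <<'E'
from h import *
caps("w23.png")
p,im=shot("wrist","w24.png"); cv2.imwrite("pics/w24z.png",cv2.resize(im[120:384,120:470],None,fx=2.2,fy=2.2)[:,:,::-1])
print(monitor.get_obs()["tool_pos"])
E
```

```text
t: 38.2
tool_pos: [0.6022, 0.1793, 0.1318]
tool_rot: [0.118, -3.134, 0.001]
contact_force: [0.2, -0.3, 0.1]
opening: 0.0
grip_force: 0.0
t: 39.12
tool_pos: [0.4616, 0.1686, 0.0949]
tool_rot: [-0.117, 3.137, 0.002]
contact_force: [-6.4, -0.7, 12.9]
opening: -0.0001
grip_force: 6.2
t: 39.7
tool_pos: [0.4103, 0.1642, 0.2418]
tool_rot: [-0.117, 3.137, 0.001]
contact_force: [0.2, -1.1, -0.1]
opening: 0.0002
grip_force: 0.0
1 centre z.084 [[156, 155, 156], [155, 156, 156], [155, 153, 155]] open-cap z.128 [38, 39, 41] [38, 40, 43]
2 centre z.084 [[157, 156, 156], [155, 155, 156], [156, 156, 156]] open-cap z.128 [46, 47, 50] [48, 47, 52]
3 centre z.084 [[38, 38, 39], [39, 38, 40], [48, 46, 48]] open-cap z.128 [182, 147, 112] [48, 47, 49]
4 centre z.084 [[157, 156, 157], [156, 156, 156], [156, 155, 156]] open-cap z.128 [48, 49, 53] [48, 49, 52]
[0.40937888 0.1639122  0.23916013]
```

View pics/w24z.png

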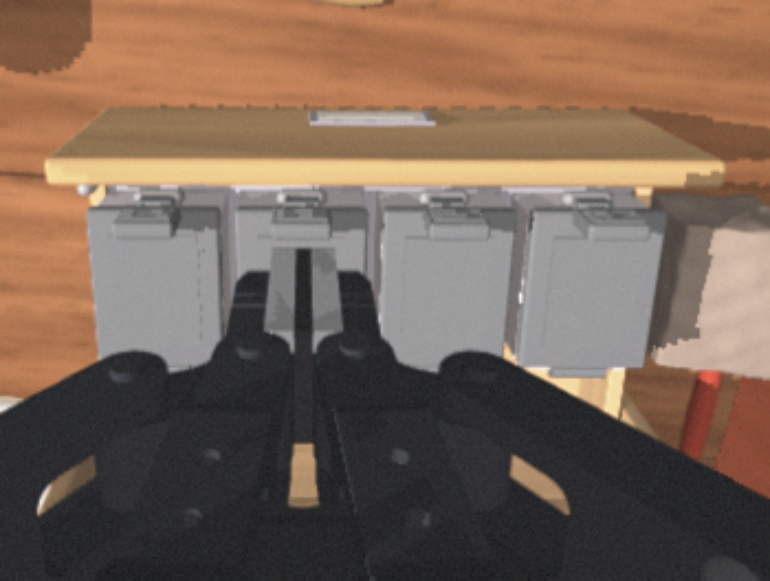

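All four caps look shut and the drawer is still out. Next I'll set up in front of the drawer face to push it home.

Run:
```python
from h import *
to(*(T2-.112*EX-.0335*EY)[:2],.08,YAW)
```

```text
d [0.0212 0.0335 0.1592] rz -0.0 t 39.8
```

```bash
python3 jog.py '0 0.021 0.033 0 0 0 0;0 0.021 0.033 0 0 0 0;0 0.021 0.033 0.04 0 0 0;0 0.021 0.033 0.08 0 0 0;0 0.021 0.033 0.12 0 0 0;0 0.021 0.033 0.15 0 0 0;0 0.021 0.033 0.15 0 0 0;0 0.021 0.033 0.15 0 0 0'
python3 - <<'E'
from h import *
to(*(T2-.088*EX-.0335*EY)[:2],.08,YAW)
E
```

```text
t: 40.47
tool_pos: [0.3841, 0.1946, 0.0876]
tool_rot: [0.116, -3.132, 0.003]
contact_force: [0.5, 0.4, 0.5]
opening: -0.0005
grip_force: 0.0
d [-0.0253  0.001   0.0075] rz -0.0 t 40.5
```

```bash
python3 jog.py '0 -0.01 0.001 0.005 0 0 0;0 -0.02 0.001 0.005 0 0 0;0 -0.03 0.001 0.005 0 0 0;0 -0.04 0.001 0.005 0 0 0;0 -0.05 0.001 0.005 0 0 0;0 -0.06 0.001 0.005 0 0 0;0 -0.07 0.001 0.005 0 0 0;0 -0.08 0.001 0.005 0 0 0;0 -0.09 0.001 0.005 0 0 0;0 -0.1 0.001 0.005 0 0 0;0 -0.11 0.001 0.005 0 0 0;0 -0.12 0.001 0.005 0 0 0;0 -0.13 0.001 0.005 0 0 0;0 -0.14 0.001 0.005 0 0 0;0 -0.14 0.001 0.005 0 0 0;0 -0.14 0.001 0.005 0 0 0'
python3 - <<'E'
from h import *
o=monitor.get_obs(); q=np.array(o["tool_pos"])-T2; print(q@EX,q@EY,o["contact_force"])
E
```

```text
t: 41.8
tool_pos: [0.5276, 0.2071, 0.0877]
tool_rot: [-0.116, 3.136, 0.001]
contact_force: [0.5, 0.3, 0.3]
opening: 0.0003
grip_force: 0.0
0.030785448437826362 -0.03266905713169752 [0.53883857 0.28813075 0.34084963]
```

```bash
python3 jog.py '0 -0.008 0 0 0 0 0;0 -0.016 0 0 0 0 0;0 -0.024 0 0 0 0 0;0 -0.024 0 0 0 0 0'
python3 jog.py '0 -0.004 0 0 0 0 0;0 -0.008 0 0 0 0 0;0 -0.012 0 0 0 0 0;0 -0.012 0 0 0 0 0'
python3 - <<'E'
from h import *
o=monitor.get_obs(); q=np.array(o["tool_pos"])-T2; print(q@EX,q@EY,o["contact_force"])
E
```

```text
t: 42.13
tool_pos: [0.5509, 0.2088, 0.087]
tool_rot: [-0.116, 3.137, 0.001]
contact_force: [0.1, -0.4, 0.3]
opening: -0.0001
grip_force: 0.0
t: 42.47
tool_pos: [0.5617, 0.2096, 0.0864]
tool_rot: [-0.117, 3.139, 0.0]
contact_force: [-1.9, 0.2, 1.7]
opening: -0.0
grip_force: 0.7
0.06490256351549606 -0.03274537512184801 [-1.93613292  0.18565713  1.69328784]
```

```bash
python3 jog.py '0 -0.003 0 0 0 0 0;0 -0.006 0 0 0 0 0;0 -0.006 0 0 0 0 0'
python3 jog.py '0 -0.003 0 0 0 0 0;0 -0.006 0 0 0 0 0;0 -0.006 0 0 0 0 0'
python3 - <<'E'
from h import *
o=monitor.get_obs(); q=np.array(o["tool_pos"])-T2; print(q@EX,q@EY,o["contact_force"])
E
```

```text
t: 42.72
tool_pos: [0.5652, 0.2098, 0.0859]
tool_rot: [0.117, -3.133, 0.001]
contact_force: [-13.3, -2.4, 9.5]
opening: -0.0002
grip_force: 6.8
t: 42.97
tool_pos: [0.5648, 0.2098, 0.086]
tool_rot: [0.117, -3.115, 0.005]
contact_force: [-38.8, -5.9, 27.4]
opening: 0.0003
grip_force: 19.5
0.06808594575323304 -0.03279120059421377 [-38.76847755  -5.91902049  27.42933691]
```

```bash
python3 jog.py '0 0.02 0 0 0 0 0;0 0.05 0 0 0 0 0;0 0.09 0 0 0 0 0;0 0.12 0 -0.03 0 0 0;0 0.12 0 -0.07 0 0 0;0 0.12 0 -0.11 0 0 0;0 0.12 0 -0.15 0 0 0;0 0.12 0 -0.15 0 0 0;0 0.12 0 -0.15 0 0 0'
python3 - <<'E'
from h import *
p,im=shot("wrist","w25.png"); q=np.array(monitor.get_obs()["tool_pos"])-T2; print(q@EX,q@EY,q[2])
# brightness profile in local x at heights .11/.124 for several y, in the region of the front edge
for y in (-.14,-.10,.05):
    P=[(round(x,3),[int(k) for k in im[tuple(int(round(float(v))) for v in proj(p,T2+x*EX+(y-.0335)*EY+.124*EZ)[::-1])]]) for x in np.arange(.05,.12,.003) if all(0<v<l for v,l in zip(proj(p,T2+x*EX+(y-.0335)*EY+.124*EZ),(511,383)))]
    print(y,P)
E
```

```text
t: 43.72
tool_pos: [0.4561, 0.202, 0.24]
tool_rot: [-0.116, 3.13, 0.003]
contact_force: [0.3, -0.3, -0.5]
opening: -0.0001
grip_force: 0.0
-0.04234439167223792 -0.03269838808371165 0.23697977764135905
-0.14 [(np.float64(0.05), [239, 235, 231]), (np.float64(0.053), [239, 236, 232]), (np.float64(0.056), [238, 235, 231]), (np.float64(0.059), [238, 235, 230]), (np.float64(0.062), [239, 235, 233]), (np.float64(0.065), [239, 234, 230]), (np.float64(0.068), [118, 94, 72]), (np.float64(0.071), [132, 108, 81]), (np.float64(0.074), [126, 102, 77]), (np.float64(0.077), [108, 88, 70]), (np.float64(0.08), [189, 149, 112]), (np.float64(0.083), [250, 230, 175]), (np.float64(0.086), [193, 153, 117]), (np.float64(0.089), [45, 45, 46]), (np.float64(0.092), [36, 38, 40]), (np.float64(0.095), [41, 38, 45]), (np.float64(0.098), [43, 44, 47]), (np.float64(0.101), [42, 45, 46]), (np.float64(0.104), [39, 42, 47]), (np.float64(0.107), [46, 44, 46]), (np.float64(0.11), [39, 41, 44]), (np.float64(0.113), [42, 44, 47]), (np.float64(0.116), [43, 43, 45]), (np.float64(0.119), [39, 41, 43])]
-0.1 [(np.float64(0.05
[... 990 characters left out ...]
), (np.float64(0.062), [40, 38, 40]), (np.float64(0.065), [35, 37, 39]), (np.float64(0.068), [27, 33, 35]), (np.float64(0.071), [43, 41, 43]), (np.float64(0.074), [40, 40, 42]), (np.float64(0.077), [35, 32, 35]), (np.float64(0.08), [48, 48, 48]), (np.float64(0.083), [44, 44, 46]), (np.float64(0.086), [42, 43, 39]), (np.float64(0.089), [47, 47, 50]), (np.float64(0.092), [37, 41, 43]), (np.float64(0.095), [34, 40, 38]), (np.float64(0.098), [43, 43, 45]), (np.float64(0.101), [38, 37, 38]), (np.float64(0.104), [45, 48, 48]), (np.float64(0.107), [39, 41, 45]), (np.float64(0.11), [40, 38, 42]), (np.float64(0.113), [41, 40, 43]), (np.float64(0.116), [45, 45, 45]), (np.float64(0.119), [41, 37, 40])]
```

```bash
python3 jog.py '0 0.06 0 -0.05 0 0 0;0 0.06 0 -0.05 0 0 0;0 0.06 0 -0.05 0 0 0;0 0.06 0 -0.05 0 0 0'
python3 - <<'E'
from h import *
p,im=shot("wrist","w26.png"); hsv=cv2.cvtColor(np.ascontiguousarray(im),cv2.COLOR_RGB2HSV)
for y,z in ((-.144,.124),(-.12,.11),(-.10,.11),(.10,.11),(.12,.11),(.144,.124)):
    o=[]
    for x in np.arange(.064,.110,.002):
        u,v=proj(p,T2+x*EX+(y-.0335+.0005)*EY+z*EZ); o.append(int(im[int(round(v)),int(round(u))].mean()) if 0<u<511 and 0<v<383 else -1)
    print(y,z,o)
E
```

```text
t: 44.1
tool_pos: [0.3937, 0.1971, 0.2853]
tool_rot: [-0.117, 3.138, 0.001]
contact_force: [0.6, -0.4, -0.3]
opening: 0.0002
grip_force: 0.0
-0.144 0.124 [46, 46, 48, 43, 43, 42, 45, 49, 44, 50, 46, 46, 47, 46, 46, 50, 43, 51, 48, 44, 44, 42, 45]
-0.12 0.11 [44, 46, 42, 43, 43, 47, 44, 46, 51, 48, 44, 49, 45, 49, 183, 203, 206, 209, 210, 219, 222, 139, 44]
-0.1 0.11 [45, 46, 44, 41, 46, 46, 49, 48, 51, 52, 50, 53, 51, 51, 46, 52, 54, 56, 53, 47, 51, 50, 47]
0.1 0.11 [47, 44, 46, 42, 41, 44, 48, 51, 51, 50, 54, 54, 53, 50, 48, 49, 55, 53, 56, 50, 54, 47, 49]
0.12 0.11 [47, 39, 40, 39, 39, 46, 41, 52, 45, 44, 50, 45, 46, 69, 138, 205, 205, 207, 206, 208, 201, 153, 43]
0.144 0.124 [40, 48, 42, 41, 41, 38, 41, 40, 41, 43, 40, 45, 44, 44, 49, 45, 41, 48, 47, 44, 44, 48, 46]
```

```bash
python3 jog.py '0 0 -0.3 0 0 0 0;0 0 -0.3 0 0 0 0;0 0 -0.3 0 0 0 0;0 0 -0.3 0 0 0 0;0 0 -0.3 0 0 0 0;0 0 -0.3 0 0 0 0;0 0 -0.3 0 0 0 0;0 0 -0.3 0 0 0 0;0 0 -0.3 0 0 0 0'
python3 - <<'E'
from h import *
p,im=shot("side","s9.png")
for y,z in ((-.144,.124),(-.144,.11),(-.10,.11),(0,.11),(.10,.11),(.144,.124)):
    o=[]
    for x in np.arange(.05,.110,.003):
        u,v=proj(p,T2+x*EX+(y-.0335)*EY+z*EZ); o.append(int(im[int(round(v)),int(round(u))].mean()))
    print(y,z,o)
# sill at the table in front: should be bench colour where the drawer stood
print([im[int(round(v)),int(round(u))].tolist() for u,v in (proj(p,T2+x*EX-.0335*EY+.11*EZ) for x in(-.06,-.04,0,.03,.06))])
E
```

```text
t: 44.9
tool_pos: [0.4157, -0.1046, 0.2825]
tool_rot: [0.108, -3.135, -0.003]
contact_force: [-0.7, 0.3, 0.4]
opening: -0.0003
grip_force: 0.0
-0.144 0.124 [71, 69, 68, 67, 66, 65, 65, 65, 63, 60, 60, 60, 58, 56, 55, 53, 53, 51, 52, 51]
-0.144 0.11 [72, 72, 72, 71, 69, 68, 68, 67, 66, 65, 65, 63, 63, 60, 62, 61, 59, 59, 57, 54]
-0.1 0.11 [52, 50, 50, 48, 44, 42, 38, 40, 40, 55, 72, 91, 113, 113, 148, 163, 169, 179, 179, 186]
0 0.11 [101, 98, 97, 96, 96, 96, 95, 93, 93, 102, 102, 117, 110, 142, 165, 168, 168, 172, 176, 177]
0.1 0.11 [99, 97, 97, 97, 95, 96, 94, 94, 94, 99, 105, 108, 121, 121, 144, 162, 167, 167, 168, 170]
0.144 0.124 [56, 57, 58, 58, 60, 63, 66, 85, 99, 99, 132, 153, 164, 161, 161, 155, 152, 152, 159, 159]
[[144, 101, 71], [143, 99, 71], [133, 92, 64], [148, 146, 141], [120, 98, 72]]
```

The stop position (face about 79 mm) matches the cabinet front (about 80–81 mm), so the drawer is home. Handing in.

Run:
```python
from station import ctrl, camrig, job, monitor
print(job.finish_job())
```

```text
the job is handed in; nothing more can be done
None
```

I filed all four tiles, one to a tube, shut all four caps, pushed the drawer home to its hard stop, and handed the job in at about 45 s; no verdict came back.

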